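Stack the second locknut tray on the carrier and fit the cover plate

ROBOT

A 7-joint arm with a two-finger parallel gripper is mounted at the origin on the work surface; the furniture and walls round the work are solid. World frame = base frame: x ahead of the robot, y to its left, z up, the work surface at z = 0. Lengths are in m, angles in rad, forces in N, time in s.
With the tool pointing down it reaches from about 0.425 to 0.875 m from the base axis. Payload 4.7 kg.
Tool frame: the origin (TCP) lies midway between the tips of the shut fingers; the grasp point (between the pads) lies 19 mm behind it (env.grip_depth is the distance from the TCP to the grasp point, in m); z points along the fingers, x is the direction in which the jaws open and shut, and the axes are right-handed (so a half turn about z gives the same grasp; the last joint's range is limited). The gripper opens to 85 mm and grips with 20 to 120 N. Pads are 22 mm wide; open, the fingers measure 114 mm over their backs; the gripper's body (76 mm by 85 mm) begins 54 mm behind the grasp point. The pads swing forward as they close: fully open they stand 13 mm farther back than shut.
Start: joints at [1.125, 0.321, -0.07, 1.45, 0.023, 1.371, -0.057], TCP at [0.288, -0.583, 0.231] pointing down, gripper open.
Joint ranges: [-2.86, 2.86], [-0.3, 2.09], [-1.38, 1.24], [0.06, 2.45], [-1.56, 4.7], [0.09, 2.05], [-2.69, 2.69]. Speed limits (rad/s): [2.57, 2.57, 3.14, 3.14, 3.14, 3.14, 3.14].

INTERFACE

Orientations are given as [roll, pitch, yaw] about the fixed x, y, z axes, in that order (R = Rz(yaw) Ry(pitch) Rx(roll)).
In Python, from bench import env, viewer gives the robot as it stands.
- The arm moves only by the tool drive_tool, never from a script. Its argument "motion" is a list that holds one entry, the list of rows, each a list of 6 numbers: the shift along the tool's x, y, z scaled (see below), then the turn, a rotation vector about the tool's x, y, z scaled (see below). In form: [[[x, y, z, rx, ry, rz], ...]]. A call has 1 to 20 rows; each row is the pose to reach, as a shift and turn from the pose commanded when the call began, along the tool's axes at that moment; what a row does not reach only later rows make up. The controller multiplies each number of a shift by 0.4 m and each number of a turn by 1.5 rad. A row lasts 1/12 s, in which the tool goes at most 41.7 mm and 7.16 degrees, less where a joint would pass 70% of its speed; a pose out of reach is approached as far as the arm can. A call with a number of a shift or a turn outside -1 to 1 is refused whole. A call with a gripper value outside its range is refused whole. "claw" is the opening, from -1 (shut) to 1 (fully open), set as the call begins (left out, the last holds). The fingers move at their own pace and stop on an object; the grip force is fixed at half the most. Time passes only in rows, so rows that repeat a pose let the fingers close. It gives the time, the measured TCP pose, the force and the opening at its end, in the units of the state.
- env.state(): the state, without advancing time (a new reading comes with each control period).
- viewer.read_camera(name): name is "side" or "top" or "wrist"; returns (picture, depth): 400x640x3 uint8, blue, green, red; 400x640 float32, m along the optical axis (not along the pixel's ray), 0 where there is no reading.
- viewer.camera_model(name): a dict with "fx", "fy", "cx", "cy" (pixels), "view" (4x4, takes a point from world to camera coordinates); the wrist camera has in their place "tool_from_camera" (4x4, takes a point from camera to tool coordinates, whose origin is the TCP and whose axes are the tool frame's). Camera axes: x right, y down, z forward; pixel columns grow to the right and rows downward; lengths in m; the calibration is good to about 2 mm. A picture is of the moment at which its call begins: read the wrist's pose just before it. camera_model takes no time and is no camera call.
- env.job_done(): hands the job in, once; it reports no verdict.
The state is a dict: "time_s": time; "qpos": joint angles; "qd": joint speeds; "effort": joint torques, N m; "tcp_pos": TCP position; "tcp_rot": TCP orientation; "ft_force": force on the tool from outside, world axes, zero at the start; "wrist_torque": the same for the moment, N m; "width": finger opening in m.
Only numpy, scipy, OpenCV 4.12 (cv2) and the standard library are available. Lean on these libraries where they do the work, as an engineer would, in place of code of your own. Each camera call takes 0.05 s, during which the arm holds its last target.

TASK

Close up the locknut trays for transport: stack the full tray from the bench squarely on the one in the carrier, chamfered corners matched so that its skirt drops fully home, then lower the blue cover plate over the two dowel pins until it lies flat on the stack. Keep the tray level and set it down without dropping it, so that no nuts jump out, and leave everything else where it is.

Things in the scene. Friction and masses are not known exactly. Their poses are not given: they have to be found in the camera images.
- upper_tray: Full tray to be stacked: near-black, lying on the bench, eight steel locknuts in it; 90 mm long (x), 56 mm wide (y, plain upright sides to grip, z 0 to 16 mm), 20.5 mm tall, about 0.12 kg. Both corners of its +x end are cut at 45 degrees (11 mm chamfers, a white line along this end); the -x end is square. Origin: centre of its underside (edge of the skirt)
- upper_tray_center (a point): Middle of that tray, 10 mm above its underside; x to the chamfered end, z up. On top, above a shoulder at 16 mm, stands a tapered collar 4.5 mm high, set in 3.75 mm. Below, a hollow skirt 6 mm deep (2.5 mm walls) drops over the collar of the tray beneath, 1.25 mm play all round, down to its shoulder; end for end it fouls the collar and stands proud
- upper_tray_nose (a point): middle of the chamfered end face of that tray, 45 mm along its x from upper_tray_center
- lower_tray_center (a point): Middle of the identical full tray that already sits on the carrier, 10 mm above its underside, so 20 mm above the bench; same axes (x to its chamfered end). Loose, held only by its skirt. A tray stacked properly on it has its centre 16 mm straight above this point, x the same way
- lower_tray_nose (a point): middle of the chamfered end face of the lower tray, 45 mm along its x from lower_tray_center
- carrier_center (a point): Centre of the top of the carrier, an aluminium plate 154 (x) x 84 (y) x 10 mm fixed to the bench; 10 mm above the bench; x toward the trays' chamfered ends. Two upright steel dowel pins, 8 mm thick, stand on its x axis at +58 and -58 mm, beyond the trays' ends; straight to 45 mm above this point, then tapering over 6.5 mm to a 2 mm tip
- cover_plate: Loose blue plate 138 (x) x 56 (y) x 6 mm lying flat on the bench, about 0.22 kg, with a 10 mm hole near each end, on its x axis at +58 and -58 mm, and a black bar handle on top. Origin: centre of its underside. It fits over the pins either way round; when home it lies flat on the upper tray's collar, its underside 36.5 mm above carrier_center
- cover_plate_handle (a point): middle of the cover plate's handle, 26 mm above the plate's underside: a black bar 78 mm long (along the plate's x), 16 mm wide (y), 12 mm high, on two round posts at x = +30 and -30 mm, with 14 mm of free room under it
- tally: loose round white hand tally counter, 77x47x26 mm, lying on its back near the robot's side of the bench; to be left alone
- weight: loose steel calibration weight with a knob, 29 mm wide, 49 mm tall, standing left of the desk phone, by the roll of blue tape; to be left alone
- marker: loose blue and white felt marker, 126 mm long, 18 mm thick, lying on the bench; to be left alone

How it is judged:
By the outcome, as a careful person would: the job done as asked, in the order asked, and still so for the second after the job is handed in, with the robot touching nothing.
It also fails if it takes over 48 s, if anything falls off the work surface, if the arm or the gripper's body presses on something with over 40 N, if the wrist force passes 120 N, or if a joint passes its speed limit or range.

## Working session

There is one attempt and no reset: what is moved stays moved. The work goes in short steps, Python scripts to look and compute and a tool call to move; the robot and the scene stay as the last step left them, time stands still between calls to the robot, and variables do not carry over. Pictures are saved under pics/ and viewed, and the job is handed in when it is done.

Besides the shell and the picture viewer there is one more tool, called after "Emit:" by a JSON object that holds its "fn" and its "kwargs". drive_tool: Moves the arm, as the interface text tells. Its arguments: {"type":"object","properties":{"motion":{"type":"array","items":{"type":"array","items":{"type":"array","items":{"type":"number","minimum":-1,"maximum":1}}}},"claw":{"type":"number"}},"required":["motion"]}

```bash
ls; mkdir -p pics
python3 - <<'E'
from bench import env, viewer
import cv2
print(env.state(), env.grip_depth)
for n in ("side","top"):
    p,d=viewer.read_camera(n); cv2.imwrite(f"pics/{n}0.png",p)
    import numpy as np; np.save(f"pics/{n}0d.npy",d); print(viewer.camera_model(n))
print(viewer.camera_model("wrist"))
E
```

```text
pics
{'time_s': 0.0, 'qpos': array([ 1.12505662,  0.32182384, -0.07008537,  1.45168647,  0.02258423,
        1.37081481, -0.05688256]), 'qd': array([ 1.13783344e-03, -1.04149591e-03,  2.57286251e-04,  1.46195172e-03,
       -5.52160943e-04, -2.46616926e-05, -1.66436533e-04]), 'effort': array([-8.05194895e-05, -4.93581676e+01, -3.82126356e-01, -3.14337122e+01,
        1.30341266e-02,  1.11525648e-02,  2.30518708e-05]), 'tcp_pos': array([ 0.28818945, -0.58200683,  0.23021721]), 'tcp_rot': array([ 3.14150820e+00,  1.94375187e-03, -1.11091098e+00]), 'ft_force': array([ 0.24581617, -0.59435208, -0.17584587]), 'wrist_torque': array([-0.08923645,  0.00777478,  0.05413455]), 'width': 0.08549871310307032} 0.0187
{'fx': 424.3258816847347, 'fy': 424.3258816847347, 'cx': 318.76872453170233, 'cy': 202.36288988021602, 'view': array([[-0.99935051,  0.03511359, -0.0080988 ,  0.47633346],
       [ 0.03136234,  0.73681864, -0.67536264,  0.08099963],
       [-0.01774706, -0.675178  , -0.73744133,  0.97630869],
       [ 0.        ,  0.        ,  0.        ,  1.        ]])}
{'fx': 404.0974050088655, 'fy': 404.0974050088655, 'cx': 321.1616015045728, 'cy': 198.50665497647194, 'view': array([[-0.02186884, -0.999077  ,  0.03697157, -0.10653285],
       [-0.98316589,  0.01478121, -0.18211633,  0.4727266 ],
       [ 0.18140175, -0.04033186, -0.98258167,  0.8874932 ],
       [ 0.        ,  0.        ,  0.        ,  1.        ]])}
{'fx': 278.0992758716923, 'fy': 278.0992758716923, 'cx': 318.99588739906517, 'cy': 200.36714489872037, 'tool_from_camera': array([[ 9.99999360e-01, -9.61627053e-04, -5.96112552e-04,
        -3.14037957e-04],
       [ 1.08860969e-03,  9.61329542e-01,  2.75398485e-01,
        -6.94457883e-02],
       [ 3.08229973e-04, -2.75398958e-01,  9.61329974e-01,
        -1.43672778e-01],
       [ 0.00000000e+00,  0.00000000e+00,  0.00000000e+00,
         1.00000000e+00]])}
```

View pics/top0.png

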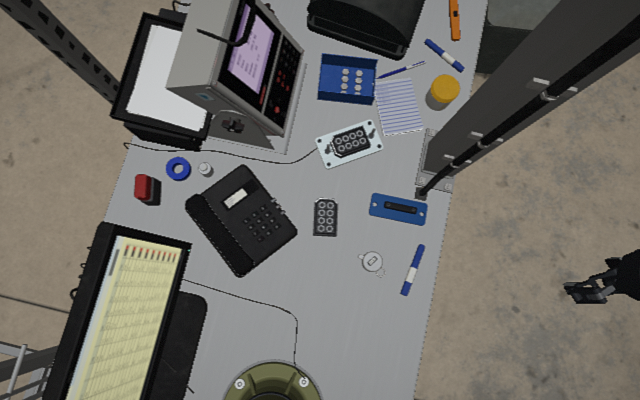

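View pics/side0.png

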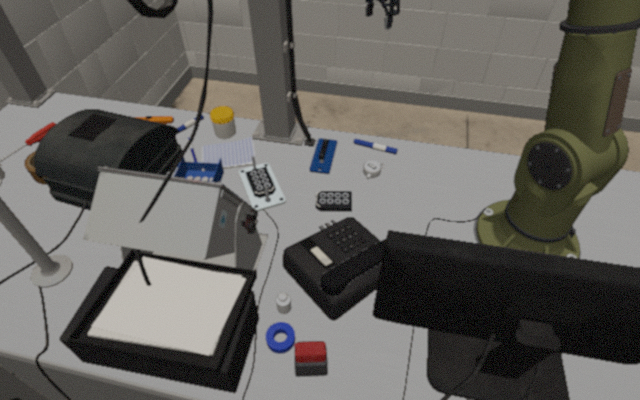

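Run:
```python
import cv2
p=cv2.imread("pics/top0.png")
def c(x,y,w,h,s,n):
    cv2.imwrite(n,cv2.resize(p[y:y+h,x:x+w],None,fx=s,fy=s,interpolation=cv2.INTER_CUBIC))
c(305,110,90,66,8,"pics/c1.png")
c(300,180,140,70,5,"pics/c2.png")
```

```text
(no output)
```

View pics/c1.png

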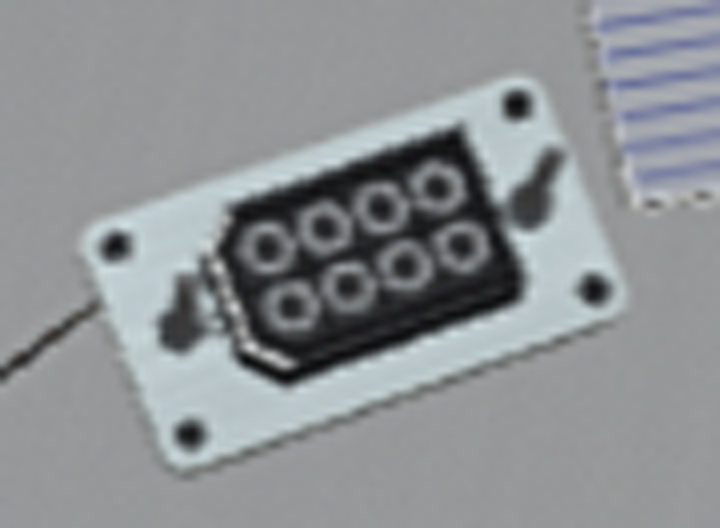

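View pics/c2.png

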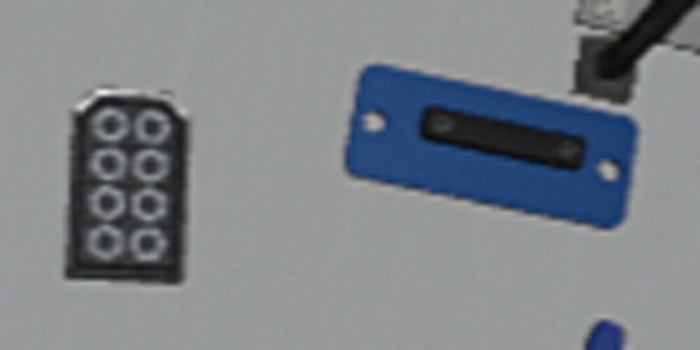

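```bash
cat > h.py <<'E'
import numpy as np, cv2
from bench import env, viewer
from scipy.spatial.transform import Rotation as R
def plane(name,uv,z,tcp=None):
    """pixels -> world on plane z"""
    m=viewer.camera_model(name)
    uv=np.atleast_2d(uv).astype(float)
    r=np.c_[(uv[:,0]-m['cx'])/m['fx'],(uv[:,1]-m['cy'])/m['fy'],np.ones(len(uv))]
    if name=='wrist':
        T=np.eye(4);T[:3,:3]=R.from_euler('xyz',tcp[1]).as_matrix();T[:3,3]=tcp[0]
        C=T@m['tool_from_camera']
    else: C=np.linalg.inv(m['view'])
    d=r@C[:3,:3].T;o=C[:3,3]
    z=np.broadcast_to(z,len(uv))
    return o+d*((z-o[2])/d[:,2])[:,None]
def project(name,P,tcp=None):
    m=viewer.camera_model(name);P=np.atleast_2d(P)
    if name=='wrist':
        T=np.eye(4);T[:3,:3]=R.from_euler('xyz',tcp[1]).as_matrix();T[:3,3]=tcp[0]
        V=np.linalg.inv(T@m['tool_from_camera'])
    else: V=m['view']
    c=P@V[:3,:3].T+V[:3,3]
    return np.c_[m['fx']*c[:,0]/c[:,2]+m['cx'],m['fy']*c[:,1]/c[:,2]+m['cy']]
def depthpt(name,d,u,v):
    m=viewer.camera_model(name);z=d[v,u]
    c=np.array([(u-m['cx'])/m['fx']*z,(v-m['cy'])/m['fy']*z,z,1])
    return (np.linalg.inv(m['view'])@c)[:3]
def move(target,yaw=None,roll=np.pi,pitch=0):
    """one row: normalised shift and turn from current commanded≈measured"""
    s=env.state();r0=R.from_euler('xyz',s['tcp_rot'])
    sh=r0.inv().apply(np.array(target)-s['tcp_pos'])
    rr=np.zeros(3)
    if yaw is not None: rr=(r0.inv()*R.from_euler('xyz',[roll,pitch,yaw])).as_rotvec()
    print('shift mm',np.round(sh*1000,1),'turn deg',np.round(np.degrees(rr),2))
    print('norm',np.round(sh/0.4,4),np.round(rr/1.5,4))
E
python3 - <<'E'
from h import *
np.set_printoptions(precision=4,suppress=True)
o=np.array([305,110])
ch=np.array([(115,245),(516,103),(595,289),(190,434)])/8+o
h=plane('top',ch,.010);print('carrier holes',h,h.mean(0)); 
v=(h[0]+h[3]-h[1]-h[2]);print('yaw',np.degrees(np.arctan2(v[1],v[0])),np.linalg.norm(h[0]-h[1]),np.linalg.norm(h[0]-h[3]))
o=np.array([300,180])
up=np.array([(75,105),(187,120),(66,278),(183,282),(131,95)])/5+o
print('upper outline (z 16mm)',plane('top',up,.016))
cp=np.array([(374,122),(608,169)])/5+o
p=plane('top',cp,.006);print('cover holes',p,p.mean(0),np.linalg.norm(p[0]-p[1]))
ha=np.array([(421,120),(583,152)])/5+o
print('handle',plane('top',ha,.03))
d=np.load('pics/top0d.npy')
for u,v in [(325,217),(380,205),(402,208),(349,143),(425,190),(425,195),(440,180),(430,140),(450,160)]: print(u,v,depthpt('top',d,u,v))
E
```

```text
carrier holes [[ 0.6222 -0.1155  0.01  ]
 [ 0.6673 -0.2416  0.01  ]
 [ 0.6066 -0.2635  0.01  ]
 [ 0.5618 -0.1371  0.01  ]] [ 0.6145 -0.1894  0.01  ]
yaw 109.58936910403652 0.13395323389353128 0.06412022214828517
upper outline (z 16mm) [[ 0.4703 -0.1017  0.016 ]
 [ 0.4622 -0.1548  0.016 ]
 [ 0.3881 -0.0959  0.016 ]
 [ 0.3852 -0.1507  0.016 ]
 [ 0.4747 -0.1284  0.016 ]]
cover holes [[ 0.4615 -0.2461  0.006 ]
 [ 0.4368 -0.3586  0.006 ]] [ 0.4492 -0.3023  0.006 ] 0.11521410626004118
handle [[ 0.4581 -0.2642  0.03  ]
 [ 0.4417 -0.3402  0.03  ]]
325 217 [ 0.4317 -0.1246  0.0146]
380 205 [ 0.4599 -0.2586  0.006 ]
402 208 [ 0.4473 -0.305   0.0337]
349 143 [ 0.6092 -0.1863  0.0289]
425 190 [ 0.4902 -0.3634  0.0308]
425 195 [ 0.4822 -0.3691  0.0092]
440 180 [ 0.5053 -0.3878  0.0695]
430 140 [ 0.6151 -0.3851  0.0283]
450 160 [ 0.5343 -0.3905  0.1341]
```

Run:
```python
from h import *
move([0.43,-0.125,0.10],np.radians(-94))
```

```text
shift mm [-346.4 -329.9  130.9] turn deg [3.000e-02 1.000e-01 3.034e+01]
norm [-0.8661 -0.8248  0.3272] [0.0004 0.0011 0.3531]
```

Emit:
{"fn": "drive_tool", "kwargs": {"motion": [[[-0.4,-0.38,0.1,0,0,0.18],[-0.866,-0.825,0.25,0,0.001,0.353],[-0.866,-0.825,0.25,0,0.001,0.353],[-0.866,-0.825,0.25,0,0.001,0.353],[-0.866,-0.825,0.25,0,0.001,0.353],[-0.866,-0.825,0.25,0,0.001,0.353],[-0.866,-0.825,0.25,0,0.001,0.353],[-0.866,-0.825,0.25,0,0.001,0.353],[-0.866,-0.825,0.25,0,0.001,0.353],[-0.866,-0.825,0.25,0,0.001,0.353],[-0.866,-0.825,0.327,0,0.001,0.353],[-0.866,-0.825,0.327,0,0.001,0.353],[-0.866,-0.825,0.327,0,0.001,0.353],[-0.866,-0.825,0.327,0,0.001,0.353],[-0.866,-0.825,0.327,0,0.001,0.353]]], "claw": 1}}

```text
time_s: 1.35
tcp_pos: [0.4302, -0.1261, 0.1004]
tcp_rot: [3.141, -0.002, -1.64]
ft_force: [0.9, 0.4, 0.8]
width: 0.0855
```

```bash
cat > wr.py <<'E'
import sys
from h import *
n=sys.argv[1]
s=env.state();p,d=viewer.read_camera('wrist')
cv2.imwrite(f'pics/{n}.png',p);np.savez(f'pics/{n}.npz',pos=s['tcp_pos'],rot=s['tcp_rot'],d=d)
print(s['time_s'],s['tcp_pos'],np.degrees(s['tcp_rot']),s['ft_force'],s['width'],s['qpos'].round(3))
E
python3 wr.py w1
```

```text
1.35 [ 0.43020395 -0.1261196   0.10044023] [ 1.79990088e+02 -1.03440869e-01 -9.39806726e+01] [0.92548005 0.38112007 0.80272597] 0.08548776025584635 [ 0.639  0.022 -0.416  2.075  0.012  1.047 -1.423]
```

View pics/w1.png

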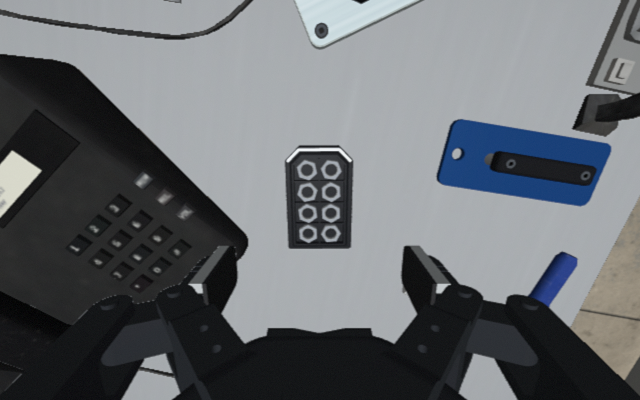

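```bash
cat > crop.py <<'E'
import sys,cv2
n,x,y,w,h,s,o=sys.argv[1:]
x,y,w,h=map(int,(x,y,w,h))
p=cv2.imread(f'pics/{n}.png')[y:y+h,x:x+w]
cv2.imwrite(f'pics/{o}.png',cv2.resize(p,None,fx=float(s),fy=float(s),interpolation=cv2.INTER_CUBIC))
E
python3 crop.py w1 275 140 90 115 5 w1c
python3 - <<'E'
from h import *
d=np.load('pics/top0d.npy')
for u,v in [(280,205),(285,212),(290,220),(295,228),(298,232),(300,235),(290,240),(280,247)]: print(u,v,depthpt('top',d,u,v).round(3))
E
```

```text
280 205 [ 0.456 -0.021  0.052]
285 212 [ 0.44  -0.032  0.05 ]
290 220 [ 0.424 -0.042  0.027]
295 228 [ 0.405 -0.054  0.031]
298 232 [ 0.399 -0.06   0.001]
300 235 [ 0.392 -0.065 -0.001]
290 240 [ 0.378 -0.042  0.022]
280 247 [ 0.362 -0.019  0.026]
```

View pics/w1c.png

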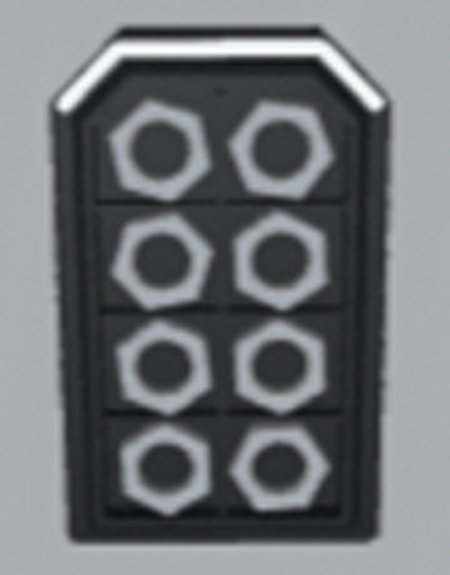

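```bash
cat >> h.py <<'E'
OUT=np.array([(34,28),(34,-28),(45,17),(45,-17),(-45,28),(-45,-28)])/1000
def fit(name,uv,zs,model=OUT,tcp=None):
    P=plane(name,uv,zs,tcp)[:,:2]
    a=model-model.mean(0);b=P-P.mean(0)
    th=np.arctan2((a[:,0]*b[:,1]-a[:,1]*b[:,0]).sum(),(a*b).sum())
    c,s=np.cos(th),np.sin(th);Rm=np.array([[c,-s],[s,c]])
    t=P.mean(0)-Rm@model.mean(0)
    print('centre',t.round(4),'yaw',round(np.degrees(th),2),'resid mm in model axes',((P-t)@Rm-model).round(4).tolist())
    return t,th
def tcpof(n):
    z=np.load(f'pics/{n}.npz');return z['pos'],z['rot']
E
python3 - <<'E'
from h import *
px=np.array([(50,105),(390,105),(108,38),(330,38),(72,541),(380,541)])/5+[275,140]
# resize alignment: crop px c -> (c+0.5)/5-0.5
px=px-0.4
t,th=fit('wrist',px,.016,tcp=tcpof('w1'))
E
```

```text
centre [ 0.4343 -0.1265] yaw -3.49 resid mm in model axes [[0.0001, -0.0001], [-0.0005, 0.0002], [-0.0002, 0.0011], [-0.0006, -0.0008], [0.0009, -0.0006], [0.0003, 0.0002]]
```

Run:
```python
from h import *
move([.4343,-.1265,0.1],np.radians(-93.49))
move([.4343,-.1265,0.0005],np.radians(-93.49))
```

```text
shift mm [-0.7 -3.8  0.9] turn deg [-0.05 -0.12 -0.59]
norm [-0.0017 -0.0095  0.0022] [-0.0005 -0.0014 -0.0068]
shift mm [ -0.9  -3.7 100.4] turn deg [-0.05 -0.12 -0.59]
norm [-0.0022 -0.0093  0.251 ] [-0.0005 -0.0014 -0.0068]
```

Emit:
{"fn": "drive_tool", "kwargs": {"motion": [[[-0.002,-0.0093,0.06,-0.0005,-0.0014,-0.0068],[-0.002,-0.0093,0.13,-0.0005,-0.0014,-0.0068],[-0.002,-0.0093,0.19,-0.0005,-0.0014,-0.0068],[-0.002,-0.0093,0.225,-0.0005,-0.0014,-0.0068],[-0.002,-0.0093,0.24,-0.0005,-0.0014,-0.0068],[-0.002,-0.0093,0.251,-0.0005,-0.0014,-0.0068],[-0.002,-0.0093,0.251,-0.0005,-0.0014,-0.0068],[-0.002,-0.0093,0.251,-0.0005,-0.0014,-0.0068]]], "claw": 0.7}}

```text
time_s: 2.07
tcp_pos: [0.435, -0.1261, 0.001]
tcp_rot: [-3.14, -0.0, -1.631]
ft_force: [0.1, 0.0, -0.4]
width: 0.0724
```

```bash
python3 wr.py w2
```

```text
2.0667 [ 0.43502701 -0.12608769  0.00102859] [-1.79929333e+02 -2.08120009e-03 -9.34683940e+01] [ 0.14998062  0.01495536 -0.39842691] 0.07244579950893033 [ 0.614  0.189 -0.413  2.144  0.102  0.826 -1.493]
```

View pics/w2.png

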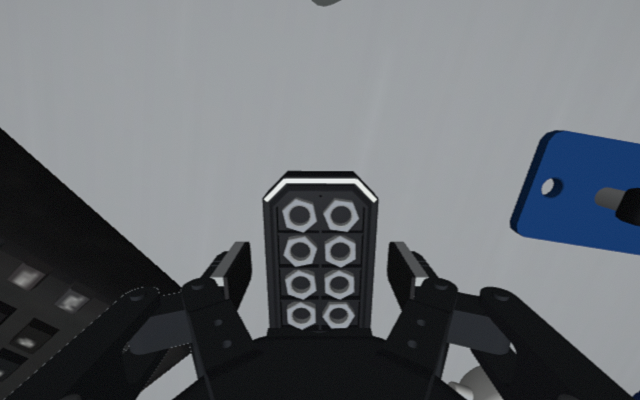

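Emit:
{"fn": "drive_tool", "kwargs": {"motion": [[[0,0,0,0,0,0],[0,0,0,0,0,0],[0,0,0,0,0,0],[0,0,0,0,0,0],[0,0,0,0,0,0],[0,0,0,0,0,0]]], "claw": -1}}

```text
time_s: 2.62
tcp_pos: [0.4353, -0.1258, 0.0016]
tcp_rot: [-3.14, -0.001, -1.63]
ft_force: [-1.3, -0.5, 7.1]
width: 0.0542
```

```bash
python3 wr.py w3; python3 crop.py w3 180 150 280 200 2.8 w3c
```

```text
2.6167 [ 0.43527581 -0.12576106  0.00156704] [-1.79905308e+02 -3.25519324e-02 -9.34113388e+01] [-1.34114519 -0.53263723  7.13395943] 0.05420749983305705 [ 0.613  0.188 -0.413  2.143  0.102  0.827 -1.493]
```

View pics/w3c.png

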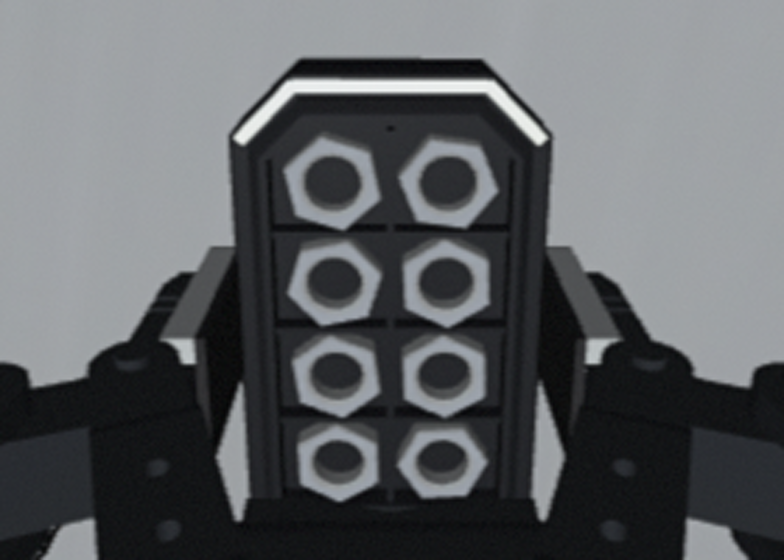

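Emit:
{"fn": "drive_tool", "kwargs": {"motion": [[[0,0,-0.003,0,0,0],[0,0,-0.01,0,0,0],[0,0,-0.022,0,0,0],[0,0,-0.04,0,0,0],[0,0,-0.065,0,0,0],[0,0,-0.095,0,0,0],[0.003,-0.005,-0.125,0,0,0],[0.012,-0.018,-0.155,0,0,0],[0.026,-0.04,-0.185,0,0,0],[0.043,-0.066,-0.21,0,0,0],[0.062,-0.094,-0.23,0,0,0],[0.082,-0.124,-0.242,0,0,0],[0.102,-0.154,-0.248,0,0,0],[0.12,-0.181,-0.25,0,0,0],[0.134,-0.202,-0.25,0,0,0],[0.142,-0.215,-0.25,0,0,0],[0.146,-0.221,-0.25,0,0,0],[0.147,-0.222,-0.25,0,0,0],[0.147,-0.222,-0.25,0,0,0],[0.147,-0.222,-0.25,0,0,0]]]}}

```text
time_s: 4.33
tcp_pos: [0.5189, -0.1888, 0.0999]
tcp_rot: [3.14, 0.001, -1.63]
ft_force: [0.3, 0.1, -1.1]
width: 0.0541
```

```bash
python3 wr.py w4; python3 crop.py w4 180 10 280 190 2.8 w4c
```

```text
4.3333 [ 0.51886674 -0.18879375  0.09987113] [ 1.79933403e+02  4.85653487e-02 -9.33818100e+01] [ 0.26268351  0.11943272 -1.11139272] 0.05411922312932632 [ 0.641  0.243 -0.383  1.839  0.102  1.079 -1.409]
```

View pics/w4.png

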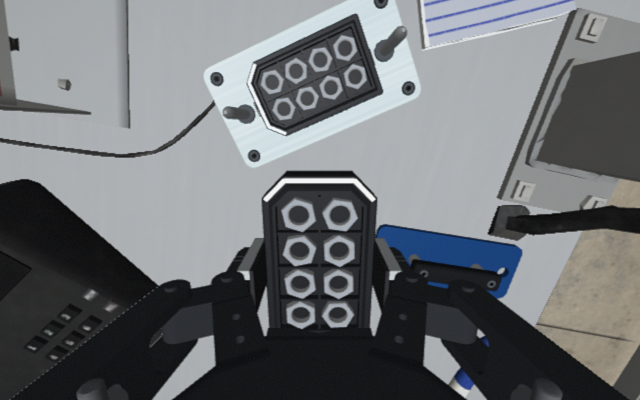

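```bash
python3 crop.py w4 195 0 235 170 3.4 w4c;python3 crop.py w4 240 0 160 145 5 w4d
```

```text
(no output)
```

View pics/w4c.png

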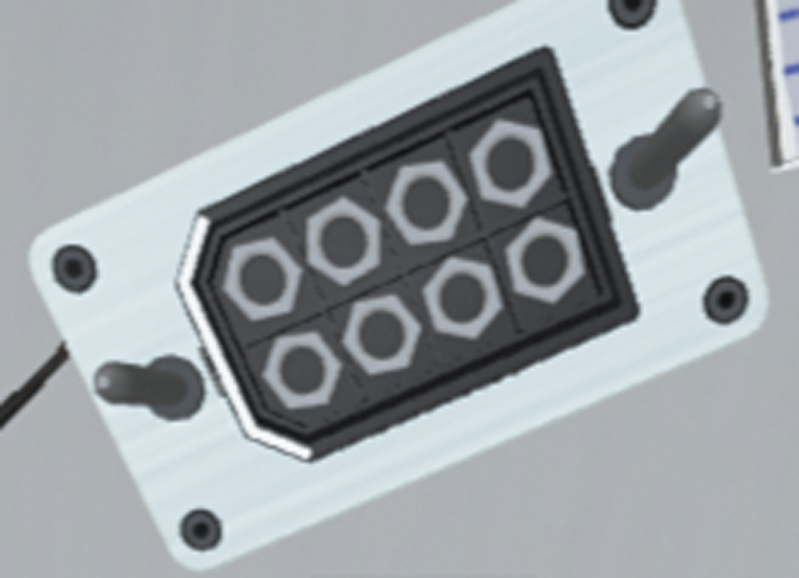

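View pics/w4d.png

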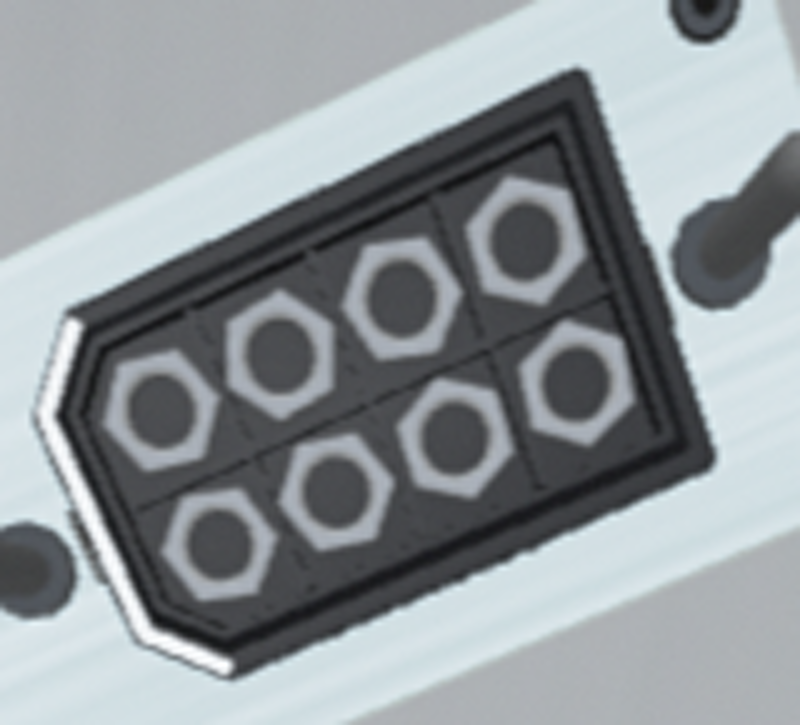

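```bash
python3 - <<'E'
from h import *
np.set_printoptions(precision=4,suppress=True)
T=tcpof('w4')
px=(np.array([(232,677),(72,316),(140,643),(37,415),(715,460),(580,69)])+.5)/5-.5+[240,0]
t,th=fit('wrist',px,.026,tcp=T)
h=(np.array([(74,268),(632,5),(726,300),(200,529)])+.5)/3.4-.5+[195,0]
H=plane('wrist',h,.010,T);print(H.mean(0))
v=H[0]+H[3]-H[1]-H[2];print(np.degrees(np.arctan2(v[1],v[0])),np.linalg.norm(H[0]-H[1]),np.linalg.norm(H[0]-H[3]))
q=(np.array([(104,382),(710,98)])+.5)/3.4-.5+[195,0]
Q=plane('wrist',q,.0615,T);print('tips',Q,Q.mean(0),np.linalg.norm(Q[0]-Q[1]))
b=(np.array([(175,388),(643,173)])+.5)/3.4-.5+[195,0]
B=plane('wrist',b,.010,T);print('bases',B,B.mean(0),np.linalg.norm(B[0]-B[1]));v=B[0]-B[1];print(np.degrees(np.arctan2(v[1],v[0])))
# held tray in same picture and at grip in w3
for n,s,o,p in (('w3',2.8,[180,150],[(232,140),(550,140),(296,80),(487,80)]),):
  pp=(np.array(p)+.5)/s-.5+o
  pos,rot=tcpof(n)
  P=plane('wrist',pp,.016,(pos,rot))-pos
  print('held in tool',R.from_euler('xyz',rot).inv().apply(P))
E
python3 crop.py w4 250 160 140 185 4 w4e
```

```text
centre [ 0.6162 -0.1896] yaw 109.74 resid mm in model axes [[-0.0001, -0.0007], [-0.0004, 0.0009], [-0.0004, 0.0003], [-0.0008, -0.0004], [0.0008, -0.0009], [0.001, 0.0008]]
[ 0.6161 -0.1894  0.01  ]
109.28162803742424 0.1345064726044767 0.06424018408375749
tips [[ 0.5967 -0.1346  0.0615]
 [ 0.6362 -0.2445  0.0615]] [ 0.6165 -0.1896  0.0615] 0.11677395552087716
bases [[ 0.5968 -0.1347  0.01  ]
 [ 0.6359 -0.2446  0.01  ]] [ 0.6164 -0.1896  0.01  ] 0.11671787258681524
109.58496867780111
held in tool [[-0.0274 -0.0327 -0.0144]
 [ 0.0275 -0.0326 -0.0144]
 [-0.016  -0.0432 -0.0144]
 [ 0.0162 -0.0431 -0.0144]]
```

View pics/w4e.png

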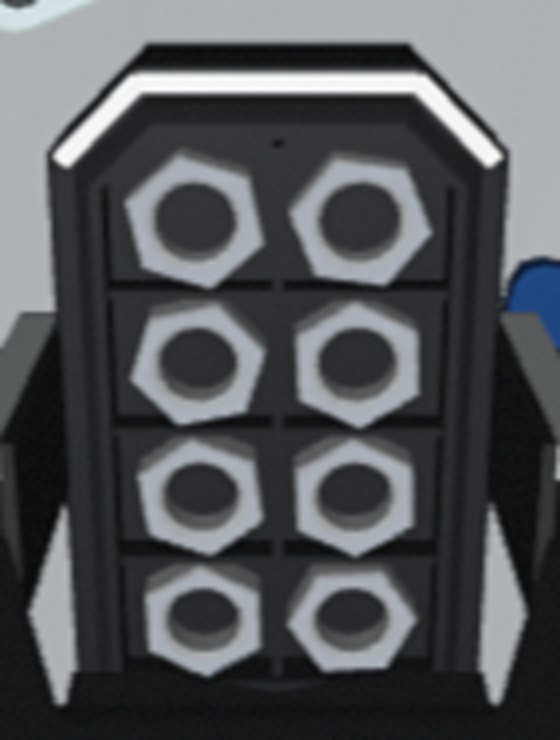

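Emit:
{"fn": "drive_tool", "kwargs": {"motion": [[[0,-0.001,0,0,0,-0.005],[0,-0.004,0,0,0,-0.02],[-0.001,-0.01,0,0,0,-0.045],[-0.001,-0.018,0,0,0,-0.08],[-0.002,-0.028,0,0,0,-0.125],[-0.002,-0.039,0,0,0,-0.175],[-0.003,-0.05,0,0,0,-0.225],[-0.004,-0.061,0,0,0,-0.275],[-0.004,-0.072,0,0,0,-0.325],[-0.005,-0.083,0,0,0,-0.375],[-0.006,-0.094,0,0,0,-0.425],[-0.006,-0.105,0,0,0,-0.475],[-0.007,-0.116,0,0,0,-0.525],[-0.008,-0.126,0,0,0,-0.57],[-0.008,-0.135,0,0,0,-0.61],[-0.009,-0.142,0,0,0,-0.64],[-0.009,-0.147,0,0,0,-0.655],[-0.009,-0.15,0,0,0,-0.66],[-0.009,-0.15,0,0,0,-0.66],[-0.009,-0.15,0,0,0,-0.66]]]}}

```text
time_s: 6.05
tcp_pos: [0.5794, -0.1893, 0.1]
tcp_rot: [-3.141, 0.001, -0.641]
ft_force: [-0.0, -0.4, -0.9]
width: 0.0545
```

Run:
```python
from h import *
print(env.state()['tcp_rot'],env.state()['width'])
move([.6159,-.1884,0.08],np.radians(19.65))
```

```text
[-3.14140934e+00  7.73149694e-04 -6.40788517e-01] 0.05452576492268631
shift mm [ 28.7 -22.5  20. ] turn deg [-3.000e-02  4.000e-02 -5.636e+01]
norm [ 0.0719 -0.0563  0.0499] [-4.000e-04  4.000e-04 -6.558e-01]
```

Emit:
{"fn": "drive_tool", "kwargs": {"motion": [[[0,0,0,0,0,-0.005],[0.001,-0.001,0,0,0,-0.02],[0.003,-0.002,0,0,0,-0.045],[0.007,-0.006,0,0,0,-0.08],[0.012,-0.009,0,0,0,-0.125],[0.018,-0.014,0,0,0,-0.175],[0.024,-0.019,0,0,0,-0.225],[0.03,-0.024,0.0,0,0,-0.275],[0.036,-0.028,0,0,0,-0.325],[0.042,-0.033,0.003,0,0,-0.375],[0.048,-0.037,0.008,0,0,-0.425],[0.053,-0.042,0.014,0,0,-0.475],[0.058,-0.046,0.02,0,0,-0.525],[0.063,-0.05,0.027,0,0,-0.57],[0.067,-0.053,0.034,0,0,-0.61],[0.07,-0.055,0.041,0,0,-0.638],[0.072,-0.056,0.046,0,0,-0.652],[0.072,-0.056,0.049,0,0,-0.656],[0.072,-0.056,0.05,0,0,-0.656],[0.072,-0.056,0.05,0,0,-0.656]]]}}

```text
time_s: 7.72
tcp_pos: [0.6158, -0.1886, 0.0799]
tcp_rot: [-3.141, 0.0, 0.343]
ft_force: [0.3, 0.0, -0.1]
width: 0.0543
```

```bash
python3 wr.py w5
python3 - <<'E'
from h import *
for n in ('top','side'):
    p,d=viewer.read_camera(n);cv2.imwrite(f'pics/{n}5.png',p)
move([.6159,-.1884,0.045],np.radians(19.65))
E
python3 crop.py side5 215 140 90 80 8 side5c; python3 crop.py top5 300 100 100 75 8 top5c
```

```text
7.7167 [ 0.61582339 -0.18856404  0.07994975] [-1.79959174e+02  2.03797440e-02  1.96615292e+01] [ 0.3131641   0.00263713 -0.07316519] 0.0543361721984354 [ 0.773  0.508 -0.672  1.616  0.339  1.139  0.362]
shift mm [-0.1 -0.2 35.2] turn deg [-0.02 -0.    0.03]
norm [-0.0002 -0.0005  0.0881] [-0.0002 -0.      0.0003]
```

View pics/w5.png

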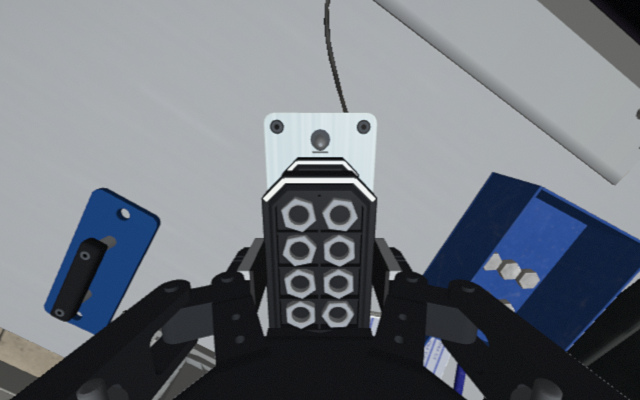

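View pics/side5c.png

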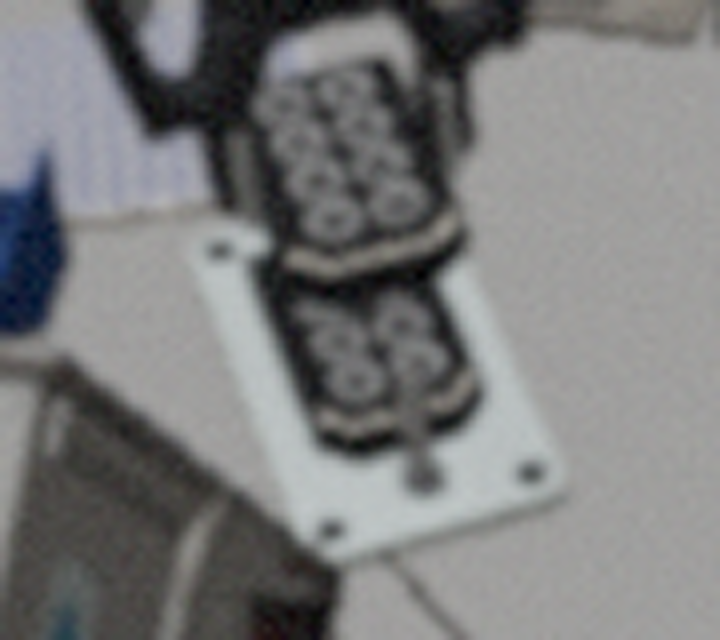

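View pics/top5c.png

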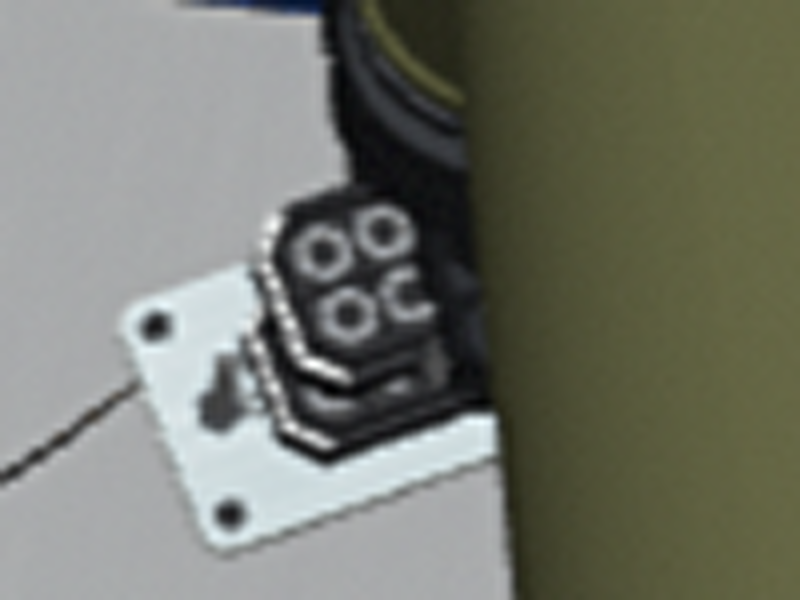

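```bash
python3 crop.py w5 250 105 140 100 5.6 w5c
```

```text
(no output)
```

View pics/w5c.png

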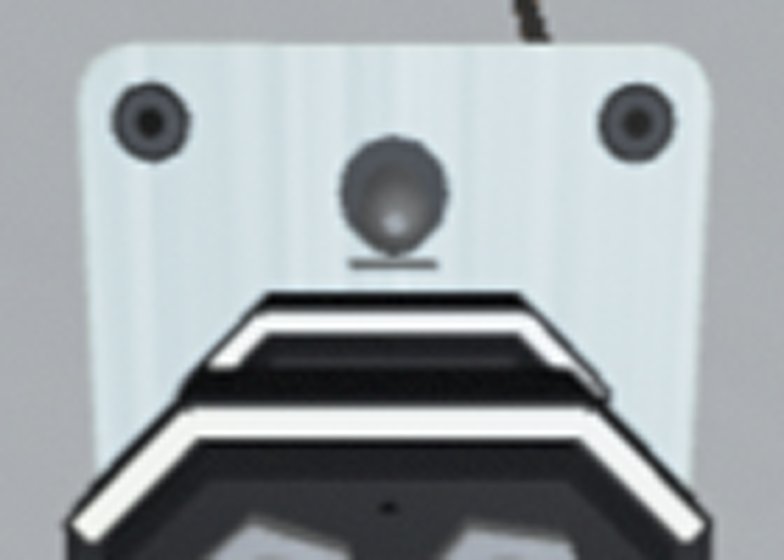

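Run:
```python
from h import *
np.set_printoptions(precision=5,suppress=True)
pos,rot=tcpof('w5');T=(pos,rot);r=R.from_euler('xyz',rot)
f=lambda p:(np.array(p)+.5)/5.6-.5+[250,105]
def show(n,p,z):
    P=r.inv().apply(plane('wrist',f(p),z,T)-pos);print(n,P[:,:2]*1000,'mid',P[:,:2].mean(0)*1000,'span',np.linalg.norm(P[0]-P[-1])*1000)
show('lower nose',[(262,311),(525,311)],.026)
show('holes',[(151,122),(637,122)],.010)
show('pin tip',[(394,218)],.0615)
show('pin base',[(394,188)],.010)
for dz in (0,.003):
  show('held nose',[(189,405),(590,405)],pos[2]+.0144-dz)
  show('held ch',[(70,522),(712,522)],pos[2]+.0144-dz)
```

```text
lower nose [[-16.54005 -43.29125]
 [ 16.79721 -43.25773]] mid [  0.12858 -43.27449] span 33.33728470662475
holes [[-31.98246 -66.16905]
 [ 32.46607 -66.09964]] mid [  0.24181 -66.13434] span 64.44856599323444
pin tip [[  0.08735 -57.59162]] mid [  0.08735 -57.59162] span 0.0
pin base [[  0.24349 -57.57887]] mid [  0.24349 -57.57887] span 0.0
held nose [[-17.30169 -44.6445 ]
 [ 16.51168 -44.61177]] mid [ -0.395   -44.62814] span 33.81339087586726
held ch [[-27.92363 -34.42129]
 [ 27.36817 -34.37044]] mid [ -0.27773 -34.39587] span 55.29182876754486
held nose [[-17.69371 -44.05443]
 [ 16.90405 -44.02094]] mid [ -0.39483 -44.03769] span 34.597781749444906
held ch [[-28.56206 -33.59407]
 [ 28.01239 -33.54204]] mid [ -0.27484 -33.56805] span 56.57446871418296
```

Emit:
{"fn": "drive_tool", "kwargs": {"motion": [[[0,0,0.006,0,0,0],[0,0,0.02,0,0,0],[0.001,0.001,0.038,0,0,0],[0.001,0.001,0.056,0,0,0],[0.001,0.001,0.072,0,0,0],[0.001,0.001,0.084,0,0,0],[0.001,0.001,0.092,0,0,0],[0.001,0.001,0.097,0,0,0],[0.001,0.001,0.1,0,0,0],[0.001,0.001,0.1,0,0,0],[0.001,0.001,0.1,0,0,0]]]}}

```text
time_s: 8.78
tcp_pos: [0.6167, -0.1888, 0.0403]
tcp_rot: [-3.141, -0.0, 0.344]
ft_force: [0.1, -0.4, -0.0]
width: 0.0547
```

```bash
python3 wr.py w6; python3 crop.py w6 240 105 160 100 5 w6c
python3 - <<'E'
from h import *
p,d=viewer.read_camera('side');cv2.imwrite('pics/side6.png',p)
E
python3 crop.py side6 215 140 90 80 8 side6c
```

```text
8.7833 [ 0.61672407 -0.18875784  0.04026709] [-1.79977925e+02 -1.80022670e-02  1.96932071e+01] [ 0.14688571 -0.40905293 -0.04037717] 0.05465208409021054 [ 0.758  0.552 -0.653  1.643  0.37   1.074  0.341]
```

View pics/w6c.png

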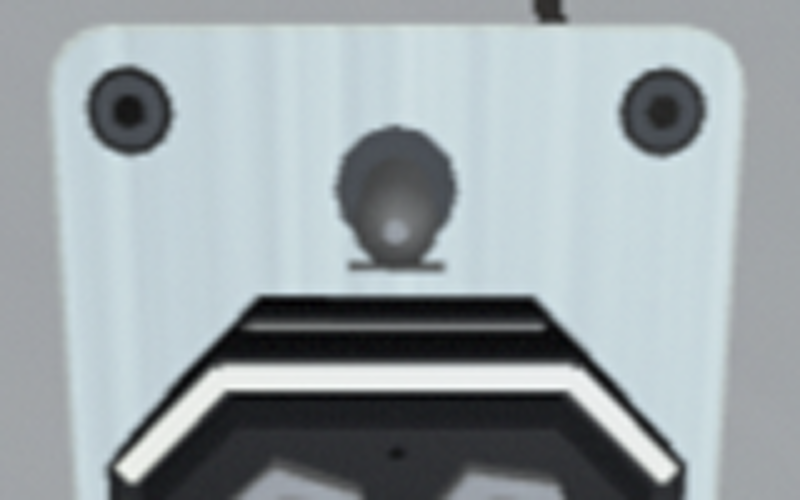

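View pics/side6c.png

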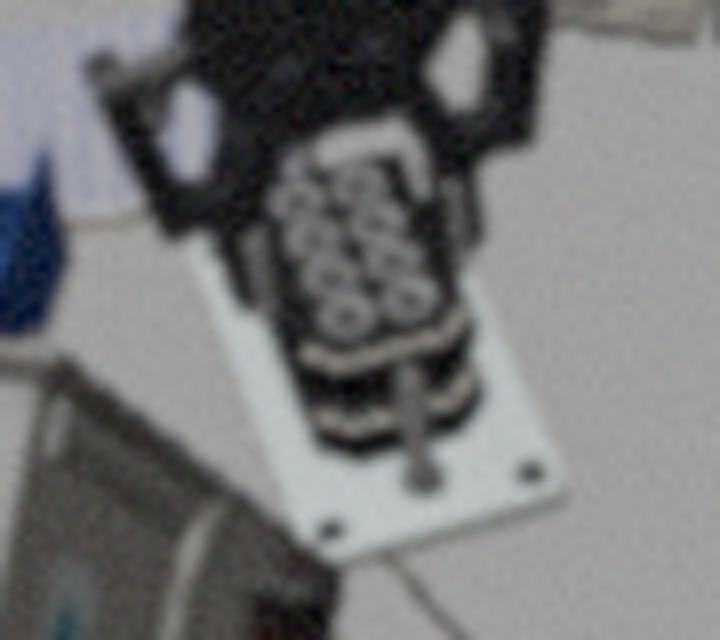

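Run:
```python
from h import *
np.set_printoptions(precision=5,suppress=True)
pos,rot=tcpof('w6');T=(pos,rot);r=R.from_euler('xyz',rot)
f=lambda p:(np.array(p)+.5)/5-.5+[240,105]
def show(n,p,z):
    P=r.inv().apply(plane('wrist',f(p),z,T)-pos);print(n,P[:,:2]*1000,'mid',P[:,:2].mean(0)*1000,'span',np.linalg.norm(P[0]-P[-1])*1000)
show('lower nose foot',[(262,296),(533,296)],.010)
show('lower nose shoulder (white top)',[(244,320),(545,320)],.026)
show('holes',[(129,111),(663,111)],.010)
show('pin tip',[(397,231)],.0615)
show('held nose',[(218,363),(580,363)],pos[2]+.0144-.0015)
show('held ch',[(108,468),(686,468)],pos[2]+.0144-.0015)
```

```text
lower nose foot [[-17.40123 -44.20592]
 [ 16.58314 -44.16864]] mid [ -0.40905 -44.18728] span 33.98439054641804
lower nose shoulder (white top) [[-17.97355 -43.83573]
 [ 16.4649  -43.79791]] mid [ -0.75433 -43.81682] span 34.43847788959066
holes [[-32.86829 -66.65512]
 [ 31.73201 -66.58473]] mid [ -0.56814 -66.61993] span 64.6003442164608
pin tip [[ -0.445   -57.53128]] mid [ -0.445   -57.53128] span 0.0
held nose [[-17.56547 -44.21423]
 [ 17.02503 -44.17618]] mid [ -0.27022 -44.1952 ] span 34.590519863187716
held ch [[-28.68152 -33.81564]
 [ 27.73674 -33.75331]] mid [ -0.47239 -33.78447] span 56.41829750318474
```

Emit:
{"fn": "drive_tool", "kwargs": {"motion": [[[0,0,0.003,0,0,0],[0,0,0.007,0,0,0],[0,0,0.011,0,0,0],[0,0,0.015,0,0,0],[0,0,0.018,0,0,0],[0,0,0.021,0,0,0],[0,0,0.023,0,0,0],[0,0,0.025,0,0,0],[0,0,0.027,0,0,0],[0,0,0.028,0,0,0],[0,0,0.028,0,0,0],[0,0,0.028,0,0,0]]]}}

```text
time_s: 9.88
tcp_pos: [0.6165, -0.1887, 0.0288]
tcp_rot: [-3.141, 0.0, 0.344]
ft_force: [0.1, 0.7, -0.1]
width: 0.0543
```

```bash
python3 wr.py w7
```

```text
9.8833 [ 0.61649675 -0.18873393  0.02882225] [-1.79960446e+02  5.13502460e-03  1.96923103e+01] [ 0.12881221  0.70015632 -0.12640948] 0.05426809069197153 [ 0.754  0.565 -0.647  1.65   0.379  1.056  0.335]
```

Emit:
{"fn": "drive_tool", "kwargs": {"motion": [[[0,0,0.0015,0,0,0],[0,0,0.003,0,0,0],[0,0,0.003,0,0,0],[0,0,0.003,0,0,0]]]}}

```text
time_s: 10.27
tcp_pos: [0.6166, -0.1888, 0.0277]
tcp_rot: [-3.141, -0.0, 0.344]
ft_force: [-0.5, 0.3, 0.1]
width: 0.0542
```

Emit:
{"fn": "drive_tool", "kwargs": {"motion": [[[0,0,0.001,0,0,0],[0,0,0.002,0,0,0],[0,0,0.003,0,0,0],[0,0,0.003,0,0,0],[0,0,0.003,0,0,0]]]}}

```text
time_s: 10.68
tcp_pos: [0.6166, -0.1887, 0.0276]
tcp_rot: [-3.141, 0.0, 0.344]
ft_force: [-3.1, 0.5, 7.9]
width: 0.0542
```

```bash
python3 wr.py w8; python3 crop.py w8 240 105 160 100 5 w8c
python3 - <<'E'
from h import *
p,d=viewer.read_camera('side');cv2.imwrite('pics/side8.png',p)
E
python3 crop.py side8 215 140 90 80 8 side8c
```

```text
10.6833 [ 0.61657379 -0.18873691  0.02762772] [-1.79988076e+02  1.92108171e-02  1.96887266e+01] [-3.05071745  0.51655703  7.92906558] 0.054172761360982494 [ 0.753  0.566 -0.646  1.65   0.38   1.055  0.334]
```

View pics/w8c.png

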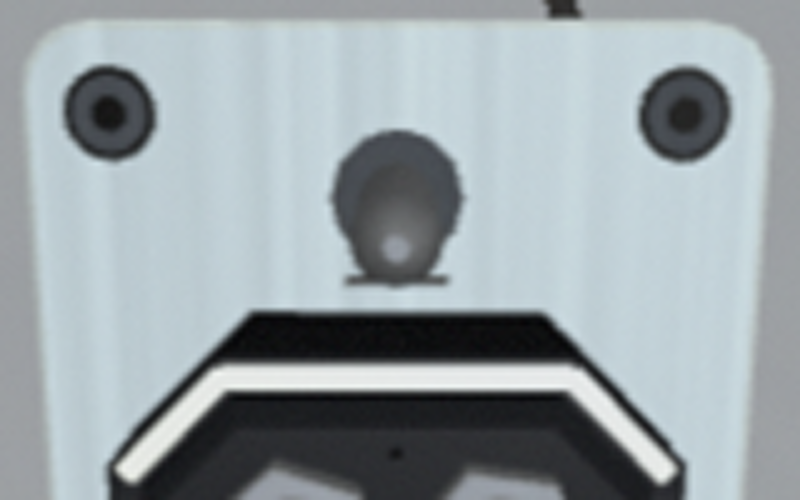

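View pics/side8c.png

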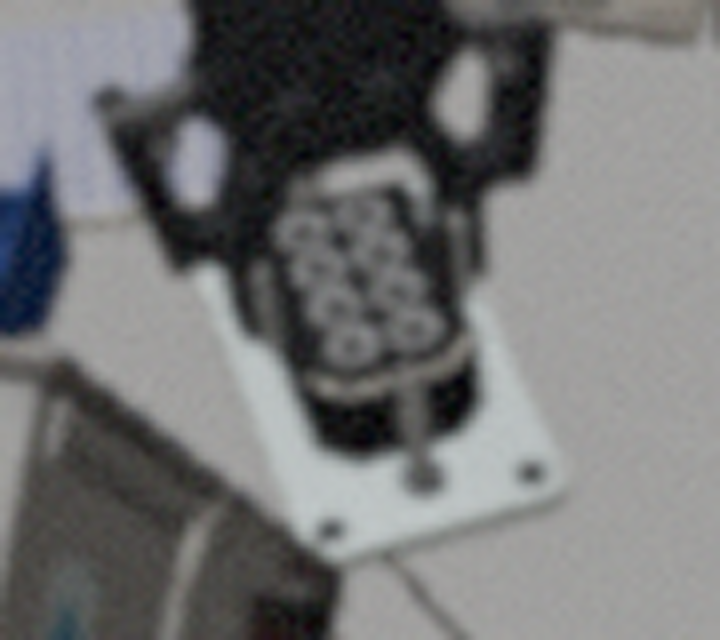

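Emit:
{"fn": "drive_tool", "kwargs": {"motion": [[[0,0,0,0,0,0],[0,0,0,0,0,0],[0,0,0,0,0,0],[0,0,0,0,0,0],[0,0,-0.005,0,0,0],[0,0,-0.02,0,0,0],[0,0,-0.05,0,0,0],[0,0,-0.1,0,0,0],[0,0,-0.15,0,0,0],[0,0,-0.2,0,0,0],[0,0,-0.2,0,0,0],[0,0,-0.2,0,0,0]]], "claw": 0.7}}

```text
time_s: 11.78
tcp_pos: [0.6178, -0.189, 0.1089]
tcp_rot: [3.14, -0.003, 0.344]
ft_force: [-0.4, 0.6, 0.1]
width: 0.0724
```

```bash
python3 wr.py w9; python3 crop.py w9 230 80 180 150 4.4 w9c
python3 - <<'E'
from h import *
p,d=viewer.read_camera('side');cv2.imwrite('pics/side9.png',p)
E
python3 crop.py side9 215 140 90 80 8 side9c
```

```text
11.7833 [ 0.61784503 -0.18899486  0.10886695] [ 1.79883493e+02 -1.66815431e-01  1.96950435e+01] [-0.39707645  0.57708148  0.11448739] 0.07242393057226139 [ 0.781  0.481 -0.683  1.589  0.321  1.183  0.375]
```

View pics/w9.png

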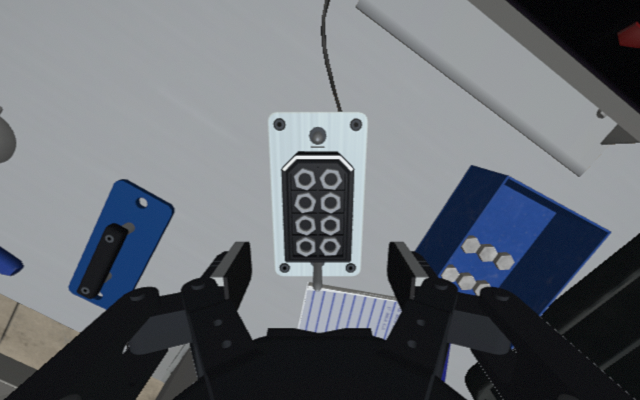

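View pics/w9c.png

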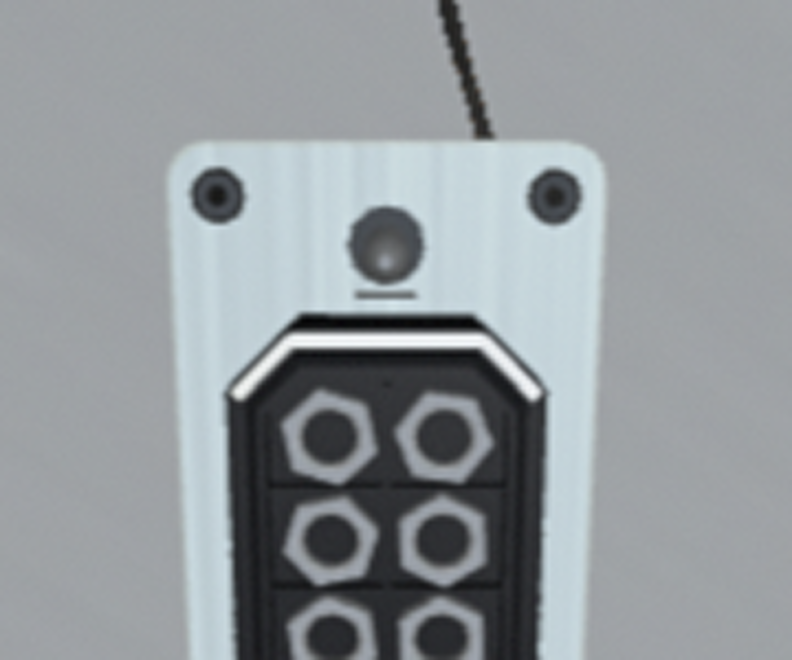

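View pics/side9c.png

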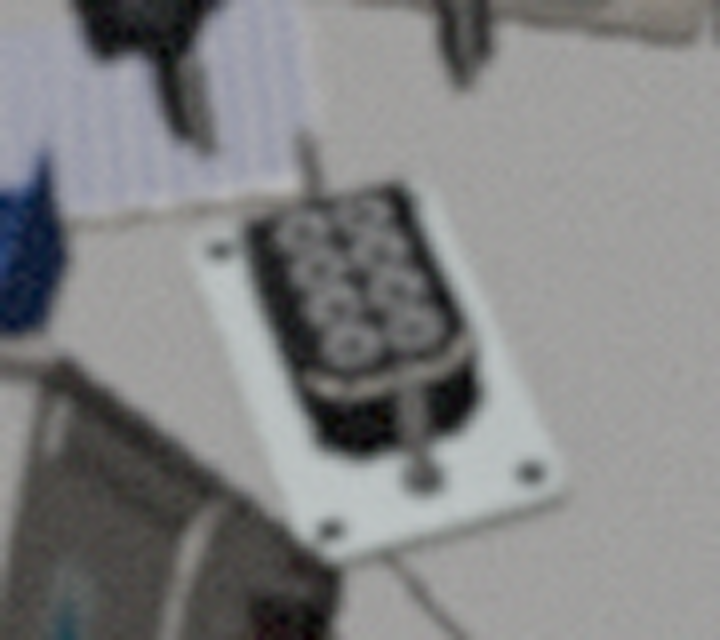

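Run:
```python
from h import *
d=np.load('pics/top0d.npy');m=viewer.camera_model('top')
v,u=np.mgrid[:400,:640];ok=d>0
c=np.stack([(u-m['cx'])/m['fx']*d,(v-m['cy'])/m['fy']*d,d,np.ones_like(d)],-1)@np.linalg.inv(m['view']).T
P=c[ok][:,:3]
for z0,z1 in ((.02,.05),(.05,.1),(.1,.2),(.2,.35),(.35,.6)):
    s=P[(P[:,0]>.3)&(P[:,0]<.56)&(P[:,1]<-.2)&(P[:,1]>-.45)&(P[:,2]>z0)&(P[:,2]<z1)]
    s=s[~((abs(s[:,0]-.449)<.03)&(abs(s[:,1]+.302)<.05))&~((s[:,0]<.37)&(s[:,1]>-.28))]
    if len(s): print(z0,z1,len(s),s.min(0).round(3),s.max(0).round(3))
move([.445,-.30,.13],np.radians(-12.4))
```

```text
0.02 0.05 183 [ 0.315 -0.438  0.02 ] [ 0.559 -0.326  0.05 ]
0.05 0.1 320 [ 0.499 -0.438  0.05 ] [ 0.559 -0.367  0.1  ]
0.1 0.2 690 [ 0.511 -0.438  0.1  ] [ 0.56  -0.367  0.2  ]
0.2 0.35 1632 [ 0.516 -0.44   0.2  ] [ 0.56  -0.367  0.35 ]
0.35 0.6 7414 [ 0.516 -0.44   0.35 ] [ 0.56  -0.366  0.6  ]
shift mm [-198.6   47.   -23.6] turn deg [-3.00e-02  5.00e-02  3.21e+01]
norm [-0.4966  0.1175 -0.0591] [-3.000e-04  5.000e-04  3.734e-01]
```

Emit:
{"fn": "drive_tool", "kwargs": {"motion": [[[-0.06,0.015,-0.03,0,0,0.05],[-0.14,0.03,-0.05,0,0,0.12],[-0.22,0.05,-0.059,0,0,0.19],[-0.3,0.07,-0.059,0,0,0.26],[-0.38,0.09,-0.059,0,0,0.32],[-0.44,0.105,-0.059,0,0,0.36],[-0.48,0.114,-0.059,0,0,0.373],[-0.497,0.118,-0.059,0,0,0.373],[-0.497,0.118,-0.059,0,0,0.373],[-0.497,0.118,-0.059,0,0,0.373]]], "claw": 0}}

```text
time_s: 12.72
tcp_pos: [0.4462, -0.2992, 0.1299]
tcp_rot: [-3.14, -0.0, -0.214]
ft_force: [0.2, 0.4, 0.3]
width: 0.0426
```

```bash
python3 wr.py w10; python3 crop.py w10 230 70 180 170 4.4 w10c
```

```text
12.7167 [ 0.44624215 -0.29922525  0.12985022] [-1.79911184e+02 -4.90908194e-03 -1.22449109e+01] [0.23547092 0.40159437 0.30308771] 0.04257088271884069 [ 1.062  0.201 -0.574  1.84   0.118  1.135  0.234]
```

View pics/w10.png

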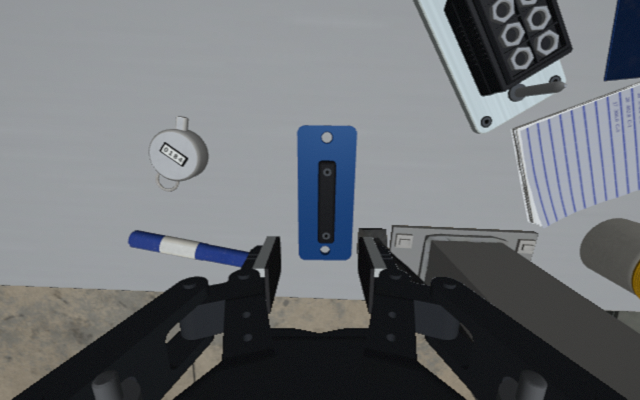

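View pics/w10c.png

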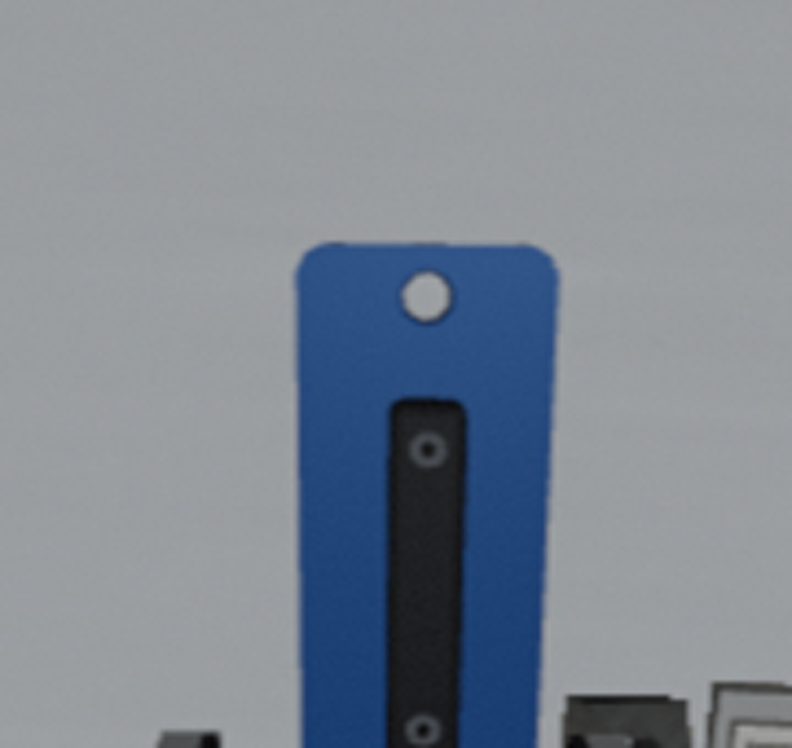

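```bash
python3 crop.py w10 285 110 90 160 4 w10d
python3 - <<'E'
from h import *
np.set_printoptions(precision=4,suppress=True)
T=tcpof('w10')
f=lambda p:(np.array(p)+.5)/4.4-.5+[230,70]
S=plane('wrist',f([(428,450),(423,730)]),.032,T);v=S[0]-S[1];print(S,S.mean(0),np.linalg.norm(v),np.degrees(np.arctan2(v[1],v[0])))
Hh=plane('wrist',[f([(427,297)])[0],(325,250)],.006,T);v=Hh[0]-Hh[1];print(Hh,Hh.mean(0),np.linalg.norm(v),np.degrees(np.arctan2(v[1],v[0])))
E
```

```text
[[ 0.4581 -0.2743  0.032 ]
 [ 0.4447 -0.333   0.032 ]] [ 0.4514 -0.3037  0.032 ] 0.06024243718491678 77.12476417472041
[[ 0.4644 -0.2466  0.006 ]
 [ 0.4388 -0.3599  0.006 ]] [ 0.4516 -0.3033  0.006 ] 0.11619305930587841 77.26236122807533
```

View pics/w10d.png

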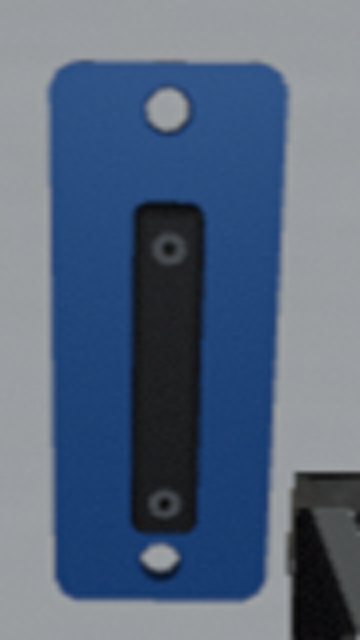

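Run:
```python
from h import *
move([.4515,-.3035,.0105],np.radians(-12.8))
```

```text
shift mm [  5.6   3.8 119.4] turn deg [-0.1  -0.02  0.61]
norm [0.0139 0.0095 0.2986] [-0.0011 -0.0002  0.0071]
```

Emit:
{"fn": "drive_tool", "kwargs": {"motion": [[[0.014,0.0095,0.03,-0.001,0,0.007],[0.014,0.0095,0.09,-0.001,0,0.007],[0.014,0.0095,0.15,-0.001,0,0.007],[0.014,0.0095,0.21,-0.001,0,0.007],[0.014,0.0095,0.25,-0.001,0,0.007],[0.014,0.0095,0.275,-0.001,0,0.007],[0.014,0.0095,0.29,-0.001,0,0.007],[0.014,0.0095,0.297,-0.001,0,0.007],[0.014,0.0095,0.297,-0.001,0,0.007],[0.014,0.0095,0.297,-0.001,0,0.007]]]}}

```text
time_s: 13.6
tcp_pos: [0.4508, -0.3052, 0.0121]
tcp_rot: [3.14, -0.001, -0.226]
ft_force: [0.4, 0.5, 0.8]
width: 0.0431
```

```bash
python3 wr.py w11
```

```text
13.6 [ 0.45081846 -0.30524434  0.01206297] [ 1.79915266e+02 -6.00257248e-02 -1.29351225e+01] [0.35207995 0.49165502 0.81130822] 0.043052825223164747 [ 1.013  0.366 -0.535  1.92   0.234  0.915  0.137]
```

View pics/w11.png

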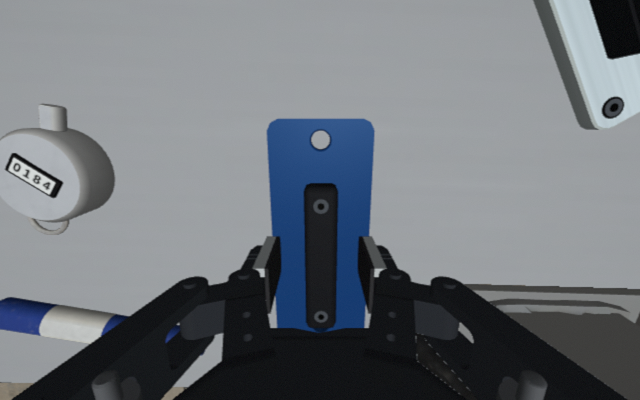

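Emit:
{"fn": "drive_tool", "kwargs": {"motion": [[[0,-0.003,0.004,0,0,0],[0,-0.003,0.005,0,0,0],[0,-0.003,0.005,0,0,0],[0,-0.003,0.005,0,0,0],[0,-0.003,0.005,0,0,0]]]}}

```text
time_s: 14.07
tcp_pos: [0.4501, -0.304, 0.0093]
tcp_rot: [3.14, 0.0, -0.226]
ft_force: [0.1, -0.9, -0.3]
width: 0.0423
```

Emit:
{"fn": "drive_tool", "kwargs": {"motion": [[[0,0,0,0,0,0],[0,0,0,0,0,0],[0,0,0,0,0,0],[0,0,0,0,0,0],[0,0,0,0,0,0],[0,0,0,0,0,0]]], "claw": -1}}

```text
time_s: 14.57
tcp_pos: [0.4504, -0.3041, 0.0095]
tcp_rot: [3.14, -0.0, -0.226]
ft_force: [0.1, -0.5, 2.8]
width: 0.0148
```

```bash
python3 wr.py w12; python3 crop.py w12 230 100 180 240 3.3 w12c
```

```text
14.5667 [ 0.45040781 -0.30406605  0.00948043] [ 1.79928195e+02 -5.91609176e-03 -1.29652648e+01] [ 0.12794159 -0.49367954  2.76090042] 0.014830479890968933 [ 1.011  0.369 -0.534  1.923  0.236  0.911  0.134]
```

View pics/w12c.png

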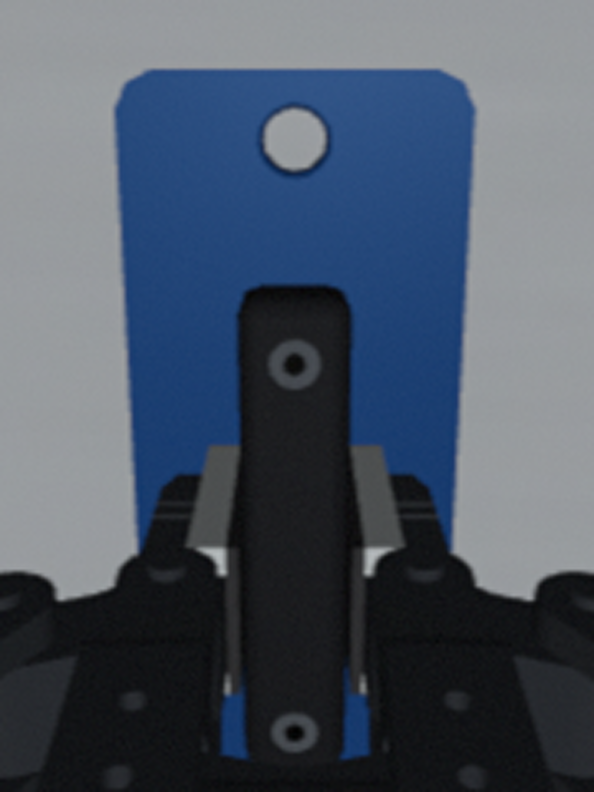

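```bash
python3 - <<'E'
from h import *
np.set_printoptions(precision=5,suppress=True)
pos,rot=tcpof('w12');T=(pos,rot);r=R.from_euler('xyz',rot)
f=lambda p:(np.array(p)+.5)/3.3-.5+[230,100]
g=lambda p,z:print(r.inv().apply(plane('wrist',f(p),z,T)-pos)*1000)
g([(295,139)],.006); g([(294,364),(294,732)],.032)
# pins in w9 (tool frame there and world)
T=tcpof('w9')
f=lambda p:(np.array(p)+.5)/4.4-.5+[230,80]
print(plane('wrist',f([(385,255)]),.0615,T), plane('wrist',[(317.5,288)],.0615,T))
h=plane('wrist',f([(218,195),(554,195)]),.010,T);print('holes',h, h.mean(0)-.0672*np.array([np.cos(np.radians(109.6)),np.sin(np.radians(109.6)),0]))
E
python3 crop.py w9 290 260 60 40 10 w9d
```

```text
[[ -0.52223 -59.35601   3.40599]]
[[ -0.68565 -30.60304 -22.55801]
 [ -0.76697  30.07884 -22.48197]]
[[ 0.5964 -0.1341  0.0615]] [[ 0.63529 -0.24286  0.0615 ]]
holes [[ 0.56344 -0.13718  0.01   ]
 [ 0.62389 -0.11561  0.01   ]] [ 0.61621 -0.1897   0.01   ]
```

View pics/w9d.png

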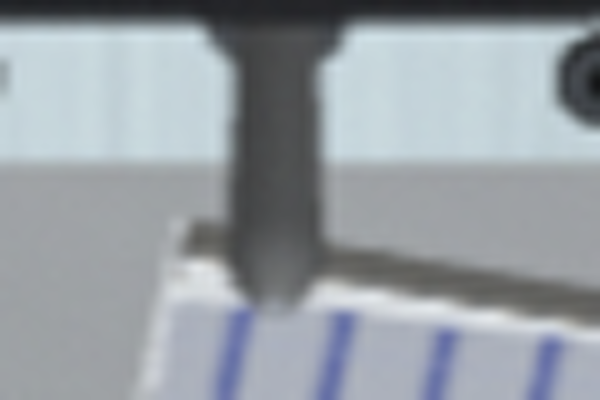

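Run:
```python
from h import *
move([.4504,-.3041,.11],np.radians(-12.96))
move([.6171,-.1901,.11],np.radians(19.6))
```

```text
shift mm [   0.     0.2 -100.5] turn deg [ 0.07 -0.01 -0.01]
norm [ 0.      0.0004 -0.2513] [ 0.0008 -0.0001 -0.0001]
shift mm [ 136.9 -148.3 -100.7] turn deg [ 7.000e-02  1.000e-02 -3.257e+01]
norm [ 0.3422 -0.3708 -0.2517] [ 8.000e-04  2.000e-04 -3.789e-01]
```

Emit:
{"fn": "drive_tool", "kwargs": {"motion": [[[0,0,-0.005,0,0,0],[0,0,-0.02,0,0,0],[0,0,-0.045,0,0,0],[0,0,-0.08,0,0,0],[0,0,-0.12,0,0,0],[0,0,-0.16,0,0,0],[0.004,-0.004,-0.2,0,0,-0.004],[0.016,-0.018,-0.23,0,0,-0.018],[0.04,-0.043,-0.245,0,0,-0.044],[0.075,-0.081,-0.252,0,0,-0.083],[0.115,-0.125,-0.252,0,0,-0.127],[0.155,-0.168,-0.252,0,0,-0.172],[0.195,-0.211,-0.252,0,0,-0.216],[0.235,-0.255,-0.252,0,0,-0.26],[0.272,-0.295,-0.252,0,0,-0.301],[0.304,-0.33,-0.252,0,0,-0.337],[0.327,-0.354,-0.252,0,0,-0.362],[0.339,-0.367,-0.252,0,0,-0.375],[0.342,-0.371,-0.252,0,0,-0.379],[0.342,-0.371,-0.252,0,0,-0.379]]]}}

```text
time_s: 16.28
tcp_pos: [0.6168, -0.1892, 0.1092]
tcp_rot: [-3.141, 0.002, 0.343]
ft_force: [0.5, 0.3, -1.9]
width: 0.0147
```

Emit:
{"fn": "drive_tool", "kwargs": {"motion": [[[0,0,0.01,0,0,0],[0,0,0.03,0,0,0],[0,0,0.045,0,0,0],[0,0,0.055,0,0,0],[0,0,0.06,0,0,0],[0,0,0.06,0,0,0],[0,0,0.06,0,0,0]]]}}

```text
time_s: 16.87
tcp_pos: [0.6167, -0.19, 0.0857]
tcp_rot: [3.141, 0.001, 0.342]
ft_force: [-0.4, 0.4, -1.0]
width: 0.0148
```

```bash
python3 wr.py w13; python3 crop.py w13 240 90 160 130 4.6 w13c
python3 - <<'E'
from h import *
for n in('side','top'):
  p,d=viewer.read_camera(n);cv2.imwrite(f'pics/{n}13.png',p)
E
python3 crop.py side13 215 130 90 90 7 side13c
```

```text
16.8667 [ 0.61669334 -0.19002169  0.08571793] [1.79969713e+02 5.74589889e-02 1.95965849e+01] [-0.35144275  0.38787447 -1.00005221] 0.014830899476785472 [ 0.779  0.506 -0.68   1.608  0.341  1.15   0.361]
```

View pics/w13c.png

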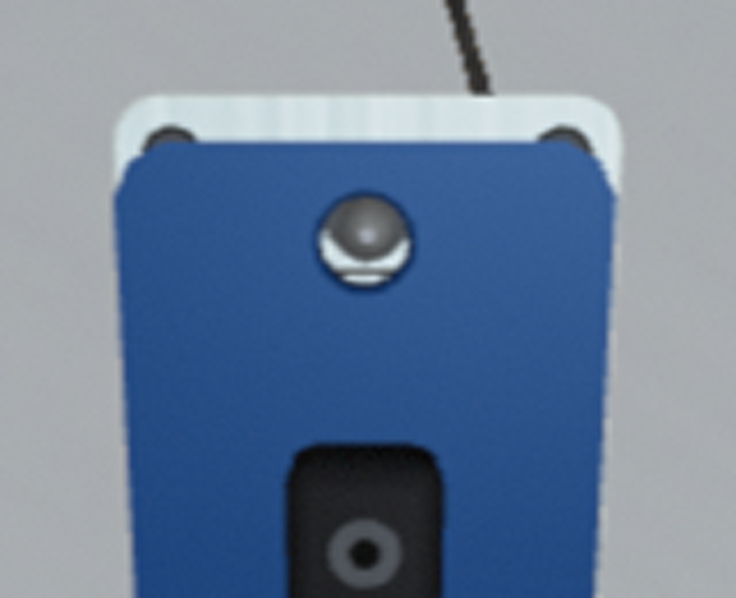

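View pics/side13c.png

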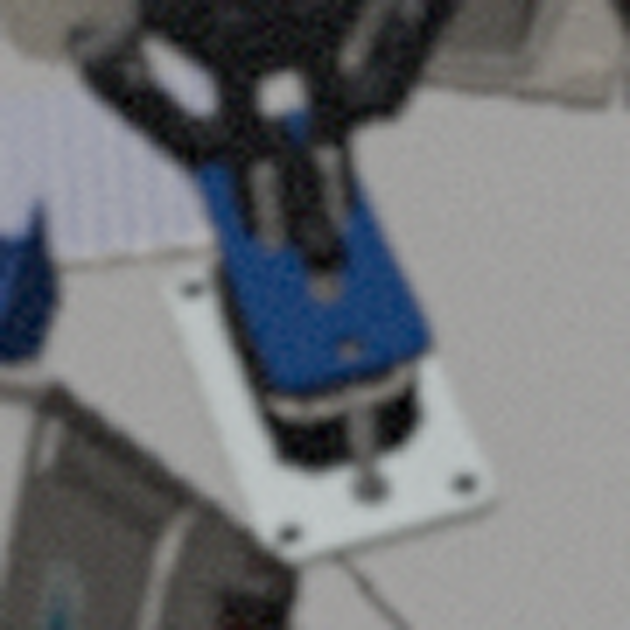

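Run:
```python
from h import *
np.set_printoptions(precision=5,suppress=True)
pos,rot=tcpof('w13');T=(pos,rot);r=R.from_euler('xyz',rot)
f=lambda p:(np.array(p)+.5)/4.6-.5+[240,90]
g=lambda n,p,z:print(n,r.inv().apply(plane('wrist',f(p),z,T)-pos)*1000)
g('hole',[(365,241)],pos[2]-.0035); g('tip',[(367,236)],.0615)
g('screw',[(365,552)],pos[2]+.0225)
move([.6171,-.1901,.0565],np.radians(19.6))
```

```text
hole [[ -0.47282 -59.52149   3.46901]]
tip [[ -0.22468 -58.66562  24.18716]]
screw [[ -0.49472 -31.03865 -22.51593]]
shift mm [-0.   0.1 29.7] turn deg [0.06 0.02 0.01]
norm [-0.0001  0.0003  0.0742] [0.0007 0.0002 0.0001]
```

Emit:
{"fn": "drive_tool", "kwargs": {"motion": [[[0.0005,0.001,0.008,0,0,0],[0.0005,0.001,0.018,0,0,0],[0.0005,0.001,0.026,0,0,0],[0.0005,0.001,0.03,0,0,0],[0.0005,0.001,0.03,0,0,0],[0.0005,0.001,0.03,0,0,0]]]}}

```text
time_s: 17.52
tcp_pos: [0.617, -0.1901, 0.0736]
tcp_rot: [3.141, 0.001, 0.342]
ft_force: [-0.5, 0.4, -1.7]
width: 0.0152
```

```bash
python3 wr.py w14; python3 crop.py w14 280 100 80 70 9 w14c
python3 - <<'E'
from h import *
p,d=viewer.read_camera('side');cv2.imwrite('pics/side14.png',p)
E
python3 crop.py side14 215 130 90 90 7 side14c
```

```text
17.5167 [ 0.61701978 -0.19014258  0.07356012] [1.79983480e+02 6.40875192e-02 1.96122311e+01] [-0.52652715  0.37560141 -1.66481535] 0.01515070752255528 [ 0.774  0.519 -0.675  1.616  0.35   1.131  0.355]
```

View pics/w14c.png

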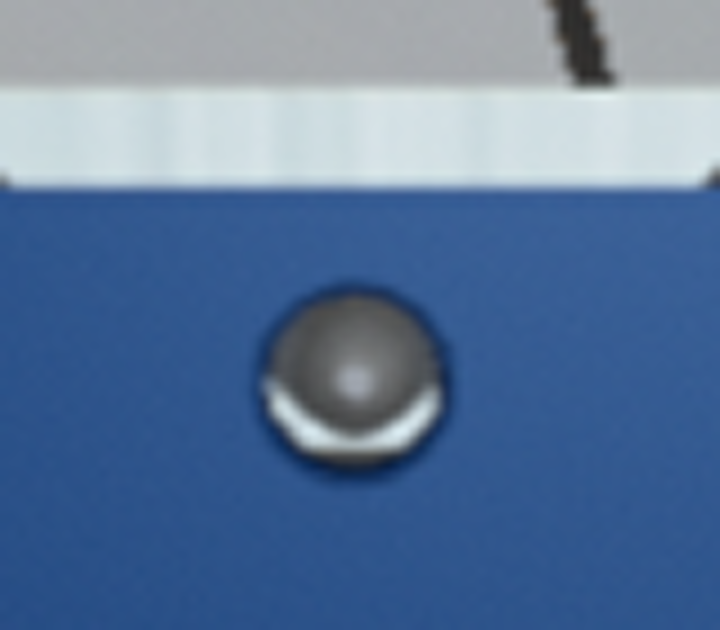

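View pics/side14c.png

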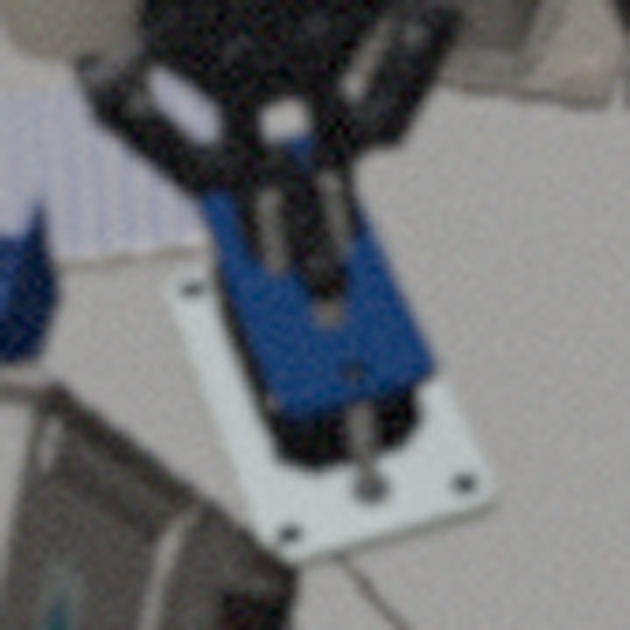

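Run:
```python
from h import *
np.set_printoptions(precision=5,suppress=True)
pos,rot=tcpof('w14');T=(pos,rot);r=R.from_euler('xyz',rot)
f=lambda p:(np.array(p)+.5)/9-.5+[280,100]
g=lambda n,p,z:print(n,r.inv().apply(plane('wrist',f(p),z,T)-pos)*1000)
g('hole',[(355,382)],pos[2]-.0035); g('tip',[(356,380)],.0615)
```

```text
hole [[ -0.45058 -59.52089   3.48334]]
tip [[ -0.39215 -59.02639  12.04355]]
```

Emit:
{"fn": "drive_tool", "kwargs": {"motion": [[[0,0.0012,0.002,0,0,0],[0,0.0012,0.006,0,0,0],[0,0.0012,0.01,0,0,0],[0,0.0012,0.014,0,0,0],[0,0.0012,0.0175,0,0,0],[0,0.0012,0.0175,0,0,0],[0,0.0012,0.0175,0,0,0]]]}}

```text
time_s: 18.2
tcp_pos: [0.6171, -0.1906, 0.0666]
tcp_rot: [3.141, 0.001, 0.342]
ft_force: [0.0, 1.3, -2.1]
width: 0.015
```

```bash
python3 wr.py w15; python3 crop.py w15 280 100 80 70 9 w15c
```

```text
18.2 [ 0.61713712 -0.19062254  0.06657718] [1.79980924e+02 6.67096553e-02 1.96105821e+01] [ 0.02085832  1.27306316 -2.06364542] 0.014987437798080646 [ 0.772  0.527 -0.671  1.621  0.356  1.12   0.352]
```

View pics/w15c.png

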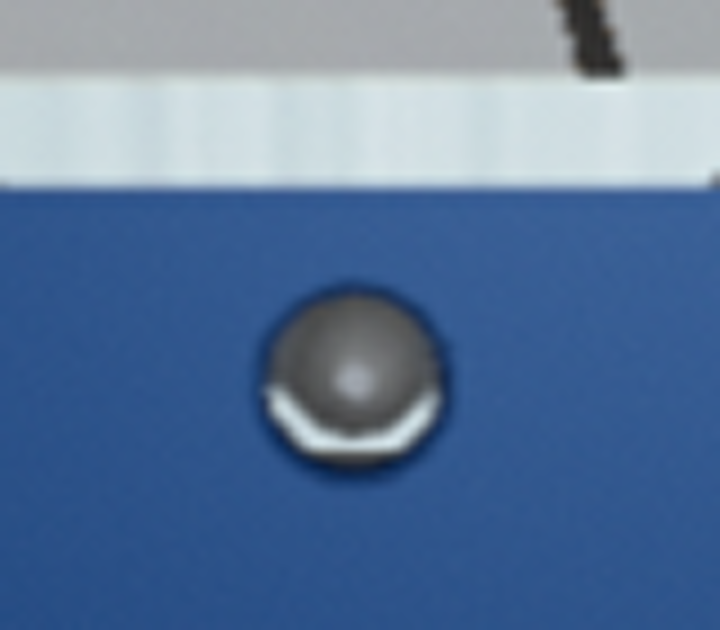

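Emit:
{"fn": "drive_tool", "kwargs": {"motion": [[[0,0.0003,0.003,0,0,0],[0,0.0003,0.006,0,0,0],[0,0.0003,0.009,0,0,0],[0,0.0003,0.012,0,0,0],[0,0.0003,0.012,0,0,0],[0,0.0003,0.012,0,0,0]]]}}

```text
time_s: 18.75
tcp_pos: [0.6172, -0.1907, 0.0619]
tcp_rot: [3.141, 0.001, 0.342]
ft_force: [0.1, 0.6, -2.7]
width: 0.0147
```

```bash
python3 wr.py w16; python3 crop.py w16 280 100 80 70 9 w16c
```

```text
18.75 [ 0.61724569 -0.19074514  0.06185121] [1.79975645e+02 5.97088506e-02 1.96111174e+01] [ 0.12719911  0.56340447 -2.70576482] 0.014663030309502261 [ 0.771  0.532 -0.669  1.624  0.359  1.112  0.35 ]
```

View pics/w16c.png

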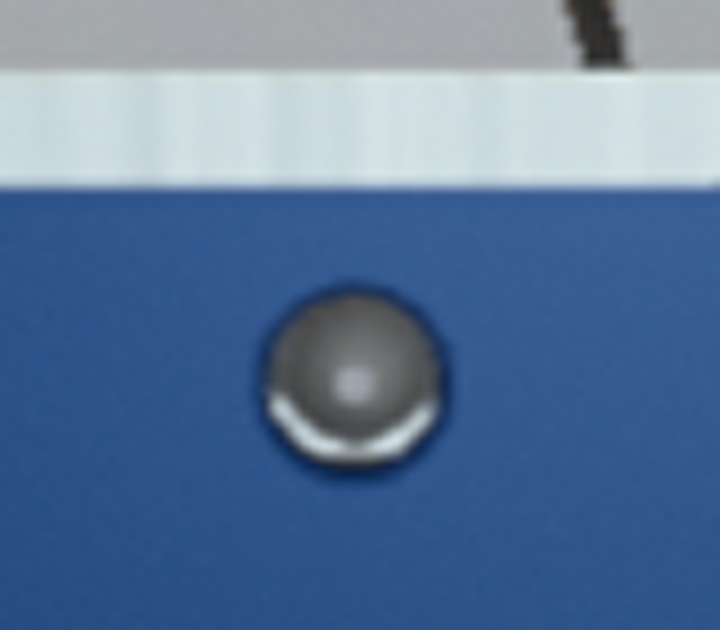

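Emit:
{"fn": "drive_tool", "kwargs": {"motion": [[[0,0,0.003,0,0,0],[0,0,0.006,0,0,0],[0,0,0.009,0,0,0],[0,0,0.011,0,0,0],[0,0,0.013,0,0,0],[0,0,0.013,0,0,0],[0,0,0.013,0,0,0]]]}}

```text
time_s: 19.38
tcp_pos: [0.6172, -0.1908, 0.0567]
tcp_rot: [3.141, 0.001, 0.342]
ft_force: [-0.0, 0.2, -2.4]
width: 0.0146
```

Emit:
{"fn": "drive_tool", "kwargs": {"motion": [[[0,0,0.001,0,0,0],[0,0,0.002,0,0,0],[0,0,0.003,0,0,0],[0,0,0.003,0,0,0],[0,0,0.003,0,0,0]]]}}

```text
time_s: 19.8
tcp_pos: [0.6174, -0.1908, 0.0561]
tcp_rot: [3.141, 0.001, 0.342]
ft_force: [-1.8, 0.8, 1.9]
width: 0.015
```

Emit:
{"fn": "drive_tool", "kwargs": {"motion": [[[0,0,0.001,0,0,0],[0,0,0.001,0,0,0],[0,0,0.001,0,0,0]]]}}

```text
time_s: 20.05
tcp_pos: [0.6174, -0.1908, 0.056]
tcp_rot: [3.141, 0.001, 0.342]
ft_force: [-3.8, 1.1, 4.9]
width: 0.015
```

```bash
python3 wr.py w17
python3 - <<'E'
from h import *
p,d=viewer.read_camera('side');cv2.imwrite('pics/side17.png',p)
E
python3 crop.py side17 215 130 90 90 7 side17c;python3 crop.py w17 230 80 180 170 4 w17c
```

```text
20.05 [ 0.61741044 -0.19082753  0.05602499] [1.79941020e+02 5.02655745e-02 1.96050847e+01] [-3.78016047  1.11663398  4.85078718] 0.015000952266524054 [ 0.768  0.538 -0.666  1.628  0.364  1.102  0.346]
```

View pics/side17c.png

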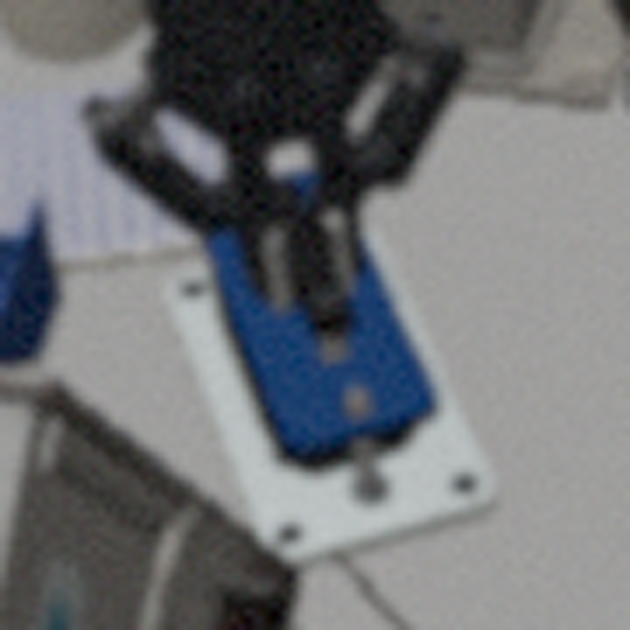

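View pics/w17c.png

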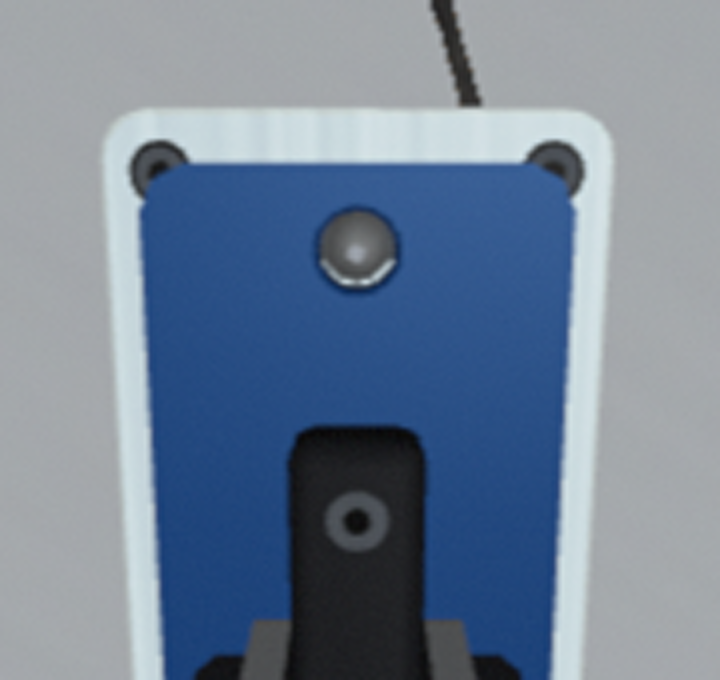

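Emit:
{"fn": "drive_tool", "kwargs": {"motion": [[[0,0,0,0,0,0],[0,0,0,0,0,0],[0,0,0,0,0,0],[0,0,0,0,0,0],[0,0,-0.01,0,0,0],[0,0,-0.03,0,0,0],[0,0,-0.07,0,0,0],[0,0,-0.12,0,0,0],[0,0,-0.18,0,0,0],[0,0,-0.24,0,0,0],[0,0,-0.28,0,0,0],[0,0,-0.3,0,0,0],[0,0,-0.3,0,0,0],[0,0,-0.3,0,0,0]]], "claw": 0}}

```text
time_s: 21.32
tcp_pos: [0.6173, -0.1907, 0.1751]
tcp_rot: [3.141, 0.001, 0.342]
ft_force: [-0.8, 0.5, -1.2]
width: 0.0427
```

```bash
python3 wr.py w18; python3 crop.py w18 220 80 200 200 3 w18c
python3 - <<'E'
from h import *
for n in('side','top'):
  p,d=viewer.read_camera(n);cv2.imwrite(f'pics/{n}18.png',p);np.save(f'pics/{n}18d.npy',d)
# plate heights from wrist depth
z=np.load('pics/w18.npz');d=z['d'];m=viewer.camera_model('wrist')
T=np.eye(4);T[:3,:3]=R.from_euler('xyz',z['rot']).as_matrix();T[:3,3]=z['pos'];C=T@m['tool_from_camera']
img=cv2.imread('pics/w18.png').astype(int)
v,u=np.where((img[...,0]>90)&(img[...,2]<70)&(d>0)); s=(u>260)&(u<370)&(v>100)&(v<300);u,v=u[s],v[s];dd=d[v,u]
W=(np.c_[(u-m['cx'])/m['fx']*dd,(v-m['cy'])/m['fy']*dd,dd,np.ones_like(dd)]@C.T)[:,:3]
k=abs(W[:,2]-np.median(W[:,2]))<.004;A=np.c_[W[k,:2]-W[k,:2].mean(0),np.ones(k.sum())]
c=np.linalg.lstsq(A,W[k,2],rcond=None)[0];print('plate top z',c[2],'tilt deg',np.degrees(c[:2]),k.sum())
E
python3 crop.py side18 215 130 90 90 7 side18c
```

```text
21.3167 [ 0.61727369 -0.19073583  0.17513926] [1.79950077e+02 5.23562196e-02 1.96037651e+01] [-0.81984519  0.54014258 -1.18802971] 0.04271933676733081 [ 0.799  0.431 -0.709  1.515  0.287  1.302  0.4  ]
plate top z 0.053583844947601086 tilt deg [0.01430933 0.03165433] 5764
```

View pics/w18c.png

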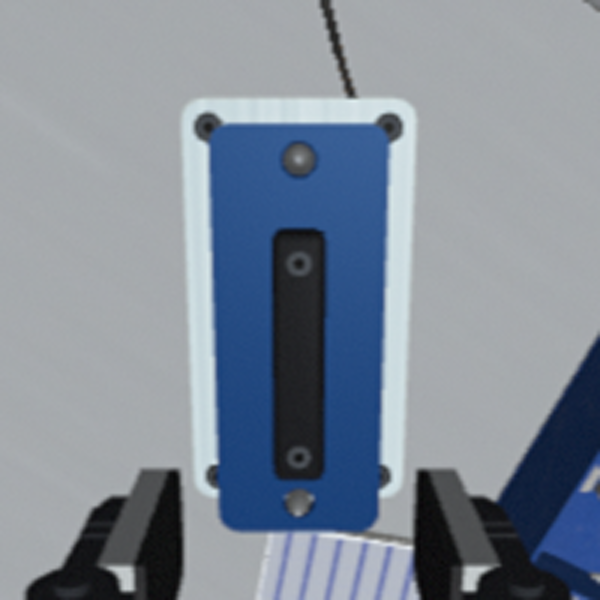

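View pics/side18c.png

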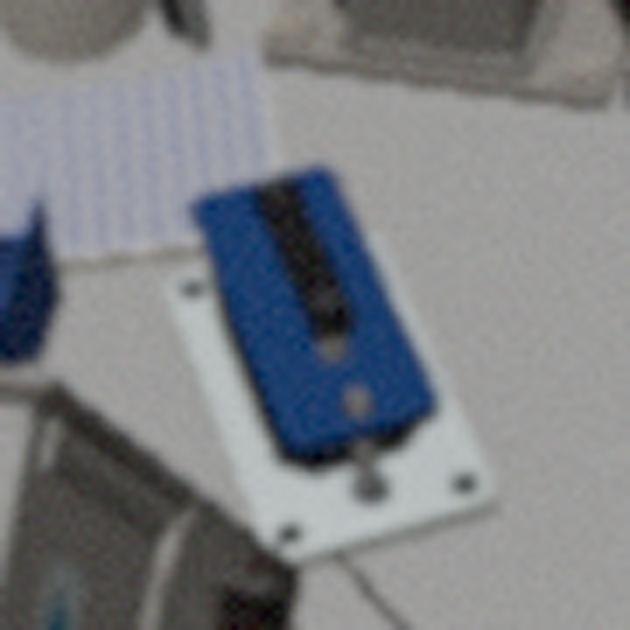

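View pics/top18.png

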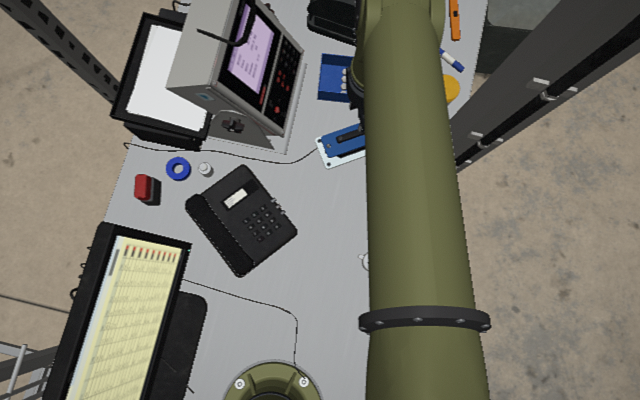

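Run:
```python
from h import *
z=np.load('pics/w18.npz');d=z['d'];m=viewer.camera_model('wrist')
T=np.eye(4);T[:3,:3]=R.from_euler('xyz',z['rot']).as_matrix();T[:3,3]=z['pos'];C=T@m['tool_from_camera']
for u,v in [(286,150),(287,200),(355,200),(357,150),(260,150),(390,150)]:
    q=d[v,u];print(u,v,(C@[(u-m['cx'])/m['fx']*q,(v-m['cy'])/m['fy']*q,q,1])[:3].round(4))
print(env.job_done())
```

```text
286 150 [ 0.5694 -0.1661  0.0104]
287 200 [ 0.5878 -0.2196  0.0121]
355 200 [ 6.639e-01 -1.961e-01  3.000e-04]
357 150 [ 0.6443 -0.1406  0.0008]
260 150 [ 5.408e-01 -1.774e-01 -2.000e-04]
390 150 [ 6.795e-01 -1.281e-01  6.000e-04]
the job is handed in; nothing more can be done
None
```

I stacked the full tray on the one in the carrier, with the chamfered corners matched, and lowered the cover plate over both pins. I then handed the job in at about 21.4 s, with the gripper clear of everything.

- **Tray:** it made contact at a tool height of 27.6 mm, exactly the height worked out for a fully seated skirt. The wrist and side pictures after release show no gap, and the pictures I checked show all eight of its nuts in place.
- **Cover:** it came to rest at a tool height of 56.0 mm, which matches the expected home position. Both pins show through the holes, and depth readings put its tilt at about 0.03°.
- **Forces:** the highest reading I saw was about 8 N.

**Slight disagreement:** depth puts the plate's top at 53.6 mm against the nominal 52.5 mm. That is within the 2 mm camera calibration, and single depth readings on the carrier top also came out 0.4 to 2.1 mm high.

**Not checked:** in the last overhead picture the arm hid the marker and most of the tally, so I could not confirm those two at the end. The weight still stood in its place, and I moved neither of the other two.

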